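Burnish the panel's seam and put the burnisher away

TASK

Pick up the burnisher and, holding it slanted like a pencil at about 35 degrees to the panel, run its ball tip lightly and slowly (under 5 cm/s) along the floor of the sunk L-shaped seam in the copper panel, from the free end of the short leg round the corner to the free end of the long leg, without touching the panel anywhere else. Then lay it gently, not dropped, flat along the free felt-lined compartment of the tool tray, its tip pointing the same way as the file beside it (towards the tray's robot-side end), and let go. Leave the file, hammer and pitch bowl alone.

Things in the scene. Friction and masses are not known exactly. Their poses are not given: they have to be found in the camera images.
- panel: fixed copper panel on a wooden board, 280 (x) x 300 (y) mm; origin under its centre, x away from the robot. Sheet tops at z = 26 mm. L-shaped seam (dark channel 11 mm wide, floor at z = 22 mm): short leg along x at y = +60, long leg along y at x = -60 mm. Wooden rail 20 mm thick at x = +122 mm, 18 mm above the sheets; rosette up to 5 mm high inside the L.
- seam_start (a point): Seam floor is 4 mm below the sheets; a point on the floor, on the seam's centreline, at the free end of the short (70 mm) leg, panel (10, 60, 22) mm; the channel's end wall is 8 mm farther on. Axes as the panel's.
- seam_corner (a point): Seam floor is 4 mm below the sheets; a point on the floor, on the seam's centreline, at the corner of the L, panel (-60, 60, 22) mm.
- seam_end (a point): Seam floor is 4 mm below the sheets; a point on the floor, on the seam's centreline, at the free end of the long (120 mm) leg, panel (-60, -60, 22) mm; the channel's end wall is 8 mm farther on.
- burnisher: hand burnisher lying on the bench, 173 mm long, about 90 g: square wooden handle 100 x 20 x 20 mm, short brass collar, then a steel shank 6.4 mm thick ending in a 6 mm ball. Origin on the axis in the middle of the handle (10 mm above what it lies on); x points along the shank to the tip.
- burnisher_tip (a point): centre of the burnisher's ball tip (radius 3 mm), on the axis 120 mm from the handle's middle
- tray: fixed wooden tray 242 (x) x 148 (y) x 28 mm, walls and floor 6 mm thick, origin under its centre, x away from the robot. One full-height divider along x makes two compartments 230 x 65 mm centred at y = +35.5 and -35.5 mm; one holds the file, the other is free and lined with felt.
- felt: grey felt strip 215 (x) x 56 (y) x 2 mm, fixed in the middle of the free compartment's floor; origin under its centre on the tray floor; axes as the tray's (x along the compartment, away from the robot at yaw 0)
- file: bystander: flat file with a dark square wooden handle 85 x 22 x 22 mm and a blade 85 mm long, lying in the other compartment; origin underneath, midway along the whole file; x to the blade's tip
- hammer: bystander: hammer lying beyond the panel, handle 230 mm along its y, steel head at +y, 26 mm high; origin under the handle's middle
- pitch_bowl: bystander: round dark iron bowl, 132 mm across, 55 mm high, origin under its centre
Things that resemble listed ones, but are neither listed nor needed, are in the scene too. Several things look just like the burnisher: the one meant starts nearest to the robot's base.

How it is judged:
On the way, in this order (a step that is already met when the one before it is completed fails the run):
1. ball tip on the floor of the seam at the free end of the short leg, burnisher slanted (x of burnisher_tip in the frame of panel between 0.003 and 0.017 m and y of burnisher_tip in the frame of panel between 0.053 and 0.067 m and z of burnisher_tip in the frame of panel between 0.02 and 0.0272 m and contact force between burnisher and panel above 0.1 N and angle between the x axis of burnisher and the z axis of panel, either way round between 0.66 and 1.26 rad), for 0.2 s.
2. tip on the seam floor halfway along the short leg (x of burnisher_tip in the frame of panel between -0.032 and -0.018 m and y of burnisher_tip in the frame of panel between 0.053 and 0.067 m and z of burnisher_tip in the frame of panel between 0.02 and 0.0272 m and contact force between burnisher and panel above 0.1 N and angle between the x axis of burnisher and the z axis of panel, either way round between 0.66 and 1.26 rad), for 0.03 s.
3. tip on the seam floor at the corner (x of burnisher_tip in the frame of panel between -0.067 and -0.053 m and y of burnisher_tip in the frame of panel between 0.053 and 0.067 m and z of burnisher_tip in the frame of panel between 0.02 and 0.0272 m and contact force between burnisher and panel above 0.1 N and angle between the x axis of burnisher and the z axis of panel, either way round between 0.66 and 1.26 rad), for 0.03 s.
4. tip on the seam floor a quarter along the long leg (x of burnisher_tip in the frame of panel between -0.067 and -0.053 m and y of burnisher_tip in the frame of panel between 0.023 and 0.037 m and z of burnisher_tip in the frame of panel between 0.02 and 0.0272 m and contact force between burnisher and panel above 0.1 N and angle between the x axis of burnisher and the z axis of panel, either way round between 0.66 and 1.26 rad), for 0.03 s.
5. tip on the seam floor halfway along the long leg (x of burnisher_tip in the frame of panel between -0.067 and -0.053 m and y of burnisher_tip in the frame of panel between -0.007 and 0.007 m and z of burnisher_tip in the frame of panel between 0.02 and 0.0272 m and contact force between burnisher and panel above 0.1 N and angle between the x axis of burnisher and the z axis of panel, either way round between 0.66 and 1.26 rad), for 0.03 s.
6. tip on the seam floor three quarters along the long leg (x of burnisher_tip in the frame of panel between -0.067 and -0.053 m and y of burnisher_tip in the frame of panel between -0.037 and -0.023 m and z of burnisher_tip in the frame of panel between 0.02 and 0.0272 m and contact force between burnisher and panel above 0.1 N and angle between the x axis of burnisher and the z axis of panel, either way round between 0.66 and 1.26 rad), for 0.03 s.
7. tip on the seam floor at the free end of the long leg (x of burnisher_tip in the frame of panel between -0.067 and -0.053 m and y of burnisher_tip in the frame of panel between -0.067 and -0.053 m and z of burnisher_tip in the frame of panel between 0.02 and 0.0272 m and contact force between burnisher and panel above 0.1 N and angle between the x axis of burnisher and the z axis of panel, either way round between 0.66 and 1.26 rad), for 0.2 s.
8. burnisher lowered into the felt-lined compartment while still held (not dropped) (y of burnisher in the frame of felt between -0.022 and 0.022 m and x of burnisher in the frame of felt between -0.03 and 0.11 m and z of burnisher in the frame of felt below 0.022 m and contact force between the fingers and burnisher above 0.5 N), for 0.05 s.
At the end, for the whole second after the job is handed in: The burnisher lies flat (axis within about 7 degrees of level) and at rest in the felt-lined compartment, handle middle within 22 mm of the compartment's centreline, tip towards the robot-side end (at least 40 mm to that side of the compartment's middle), released (y of burnisher in the frame of felt between -0.022 and 0.022 m and x of burnisher in the frame of felt between -0.03 and 0.11 m and z of burnisher in the frame of felt between 0.005 and 0.017 m and angle between the x axis of burnisher and the z axis of tray, either way round above 1.45 rad and x of burnisher_tip in the frame of felt below -0.04 m and y of burnisher_tip in the frame of felt between -0.029 and 0.029 m and linear speed of burnisher below 0.02 m/s); the robot touches nothing.
It fails at once if the burnisher touches the panel while its tip is outside the seam (more than 9 mm from the seam's centreline) (contact force between burnisher and panel above 0.5 N and not ((y of burnisher_tip in the frame of panel between 0.051 and 0.069 m and x of burnisher_tip in the frame of panel between -0.07 and 0.022 m) or (x of burnisher_tip in the frame of panel between -0.069 and -0.051 m and y of burnisher_tip in the frame of panel between -0.072 and 0.07 m))).
It fails at once if the burnisher moves faster than 70 mm/s while touching the panel (contact force between burnisher and panel above 0.5 N and linear speed of burnisher above 0.07 m/s).
It fails at once if the burnisher presses on the panel with more than 20 N (contact force between burnisher and panel above 20 N).
It fails at once if the file, hammer or pitch bowl is moved more than 25 mm (distance of any of file, hammer, pitch_bowl from where it was at the start of the episode above 0.025 m).
It also fails if it takes over 67 s, if anything falls off the work surface, if the arm or the gripper's body presses on something with over 40 N, if the wrist force passes 120 N, or if a joint passes its speed limit or range.

ROBOT

A 6-joint arm with a two-finger parallel gripper is mounted at the origin on the work surface. World frame = base frame: x ahead of the robot, y to its left, z up, the work surface at z = 0. Lengths are in m, angles in rad, forces in N, time in s.
With the tool pointing down it reaches from about 0.375 to 0.9 m from the base axis. Payload 3.1 kg.
Tool frame: the origin (TCP) lies at the very end of the fingers, on their centre line; the grasp point (between the pads) lies 19 mm behind it; z points along the fingers, y is the line along which they close (so a half turn about z gives the same grasp; the last joint's range is limited). The gripper opens to 85 mm and grips with 20 to 120 N. Pads are 22 mm wide; open, the fingers measure 114 mm over their backs; the gripper's body (76 mm by 85 mm) begins 54 mm behind the grasp point. The pads swing forward as they close: fully open they stand 13 mm farther back than shut.
Start: joints at [1.137, 0.527, 1.433, -0, 1.181, -0.178], TCP at [0.157, 0.605, 0.231] pointing down, gripper open.
Joint ranges: [-3.08, 3.08], [-0.75, 2.2], [0.22, 2.44], [-1.43, 4.57], [0, 2.65], [-2.85, 2.85]. Speed limits (rad/s): [2.79, 2.79, 3.14, 3.14, 3.14, 3.14].

INTERFACE

Orientations are given as [roll, pitch, yaw] about the fixed x, y, z axes, in that order (R = Rz(yaw) Ry(pitch) Rx(roll)).
In Python, from cell import * gives the robot as it stands.
- The arm moves only by the tool move_arm, never from a script. Its arguments are lists of equal length, an entry for each row: "slide": the shift along the tool's x, y, z in m, a list of three; "delta_rot": the turn, a rotation vector about the tool's x, y, z in degrees, a list of three; "claw": the finger opening in m, from 0 to 0.0854. In form: {"slide": [[tx, ty, tz], ...], "delta_rot": [[ax, ay, az], ...], "claw": [claw, ...]}. A call has exactly 8 rows; each row is the pose to reach, as a shift and turn from the pose commanded when the call began, along the tool's axes at that moment; what a row does not reach only later rows make up. A row lasts 1/12 s, in which the tool goes at most 41.7 mm and 7.16 degrees, less where a joint would pass 70% of its speed; a pose out of reach is approached as far as the arm can. A call with a gripper value outside its range is refused whole. The fingers move at their own pace and stop on an object; "squeeze" is the grip in N (left out, the last holds). Time passes only in rows, so rows that repeat a pose let the fingers close, or fill a call up. It gives the time, the measured TCP pose, the force, the opening and the grip force at its end, in the units of the state.
- sense(): the state, without advancing time (a new reading comes with each control period).
- camera(name): name is "side" or "top" or "wrist"; returns the picture (420x560x3 uint8, blue, green, red); there is no depth.
- get_calibration(name): a dict with "intrinsics" (3x3 intrinsics, pixels), "view" (4x4, takes a point from world to camera coordinates); the wrist camera has in their place "mount" (4x4, takes a point from camera to tool coordinates, whose origin is the TCP and whose axes are the flange's). Camera axes: x right, y up, looking along -z (the intrinsics and any distortion apply to the point x, -y, -z); pixel columns grow to the right and rows downward; lengths in m; the calibration is good to about 2 mm. A picture is of the moment at which its call begins: read the wrist's pose just before it. get_calibration takes no time and is no camera call.
- job_done(): hands the job in; it is judged then, once.
The state is a dict: "clock": time; "joints": joint angles; "joint_velocities": joint speeds; "joint_efforts": joint torques, N m; "tool_pos": TCP position; "orientation": TCP orientation; "wrist_force": force on the tool from outside, world axes, zero at the start; "wrist_torque": the same for the moment, N m; "gripper_width": finger opening in m; "grasp_force": force on a finger pad.
Only numpy, scipy, OpenCV 4.12 (cv2) and the standard library are available. Lean on these libraries where they do the work, as an engineer would, in place of code of your own. Each camera call takes 0.05 s, during which the arm holds its last target. There are 200 camera calls.

## Working session

There is one attempt and no reset: what is moved stays moved. The work goes in short steps, Python scripts to look and compute and a tool call to move; the robot and the scene stay as the last step left them, time stands still between calls to the robot, and variables do not carry over. Pictures are saved under pics/ and viewed, at most 10 in all, crops included, and the job is handed in when it is done.

Besides the shell and the picture viewer there is one more tool, called after ">>>" as name(argument=value, ...), one argument or row to a line, values as JSON. move_arm: Moves the arm, as the interface text tells. Its arguments: {"type":"object","properties":{"slide":{"type":"array"},"delta_rot":{"type":"array"},"claw":{"type":"array"},"squeeze":{"type":"number"}},"required":["slide","delta_rot","claw"]}

```bash
mkdir -p pics; ls
python3 - <<'E'
from cell import *
import cv2
for n in ("top","side"):
    cv2.imwrite(f"pics/{n}0.png",camera(n))
    c=get_calibration(n);print(n,c)
print(get_calibration("wrist"));print(sense())
E
```

```text
pics
top {'intrinsics': array([[443.48523791,   0.        , 277.38938376],
       [  0.        , 443.48523791, 207.23737038],
       [  0.        ,   0.        ,   1.        ]]), 'view': array([[ 0.01592462, -0.99979329, -0.01264028, -0.0191864 ],
       [ 0.99103895,  0.01410588,  0.13282627, -0.58280727],
       [-0.13262051, -0.01464222,  0.99105873, -1.29158239],
       [ 0.        ,  0.        ,  0.        ,  1.        ]])}
side {'intrinsics': array([[487.26767786,   0.        , 284.9336167 ],
       [  0.        , 487.26767786, 208.52966424],
       [  0.        ,   0.        ,   1.        ]]), 'view': array([[ 0.91142632, -0.41109063,  0.01750862, -0.55790571],
       [ 0.30810252,  0.7100587 ,  0.63315834, -0.21752019],
       [-0.27271761, -0.57168272,  0.77382425, -1.11455366],
       [ 0.        ,  0.        ,  0.        ,  1.        ]])}
{'intrinsics': array([[337.9556456 ,   0.        , 278.71151505],
       [  0.        , 337.9556456 , 209.91697281],
       [  0.        ,   0.        ,   1.        ]]), 'mount': array([[ 3.37491698e-04,  9.53864851e-01,  3.00236128e-01,

[... 312 characters left out ...]
y([ 1.13753142e+00,  5.28402533e-01,  1.43378831e+00, -5.80704435e-06,
        1.18143221e+00, -1.78487748e-01]), 'joint_velocities': array([-8.37299981e-05, -9.45963260e-04, -3.80536020e-03, -1.81178127e-04,
       -1.88982776e-04, -1.88098151e-03]), 'joint_efforts': array([-7.89618061e-04, -4.43303132e+01, -1.78586018e+01, -2.99477733e-04,
        3.90966583e-03, -1.32346008e-05]), 'tool_pos': array([0.15720215, 0.60422379, 0.23040897]), 'orientation': array([-3.13959356e+00, -3.55196744e-04,  2.88681735e+00]), 'wrist_force': array([1.27686981, 0.96870006, 0.01043257]), 'wrist_torque': array([-0.02136521, -0.05504066, -0.00753407]), 'grasp_force': 0.0, 'gripper_width': 0.08549742144200426}
```

View pics/top0.png

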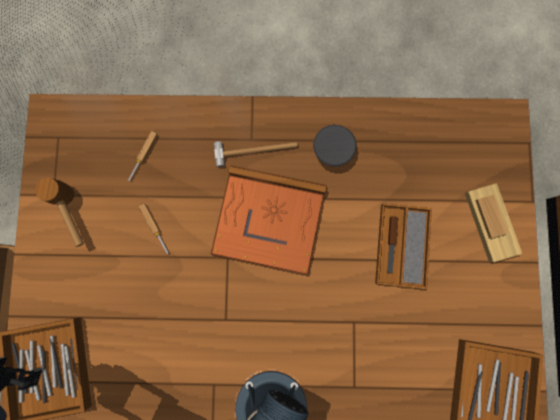

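View pics/side0.png

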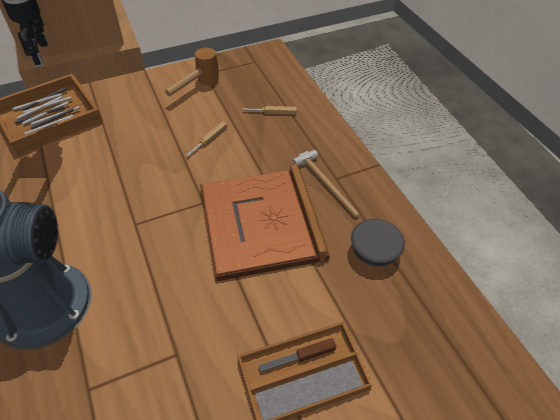

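The top view shows two burnisher look-alikes, at (155,230) and at (143,155). The robot base is at about (270,400), so (155,230) is nearer and fits the description. It matches (207,140) in the side view. The panel is at (270,222), the tray at (404,247) with felt on its right side, and the file's blade points down towards the robot. I'll confirm with an enlarged crop.

```bash
cat > h.py <<'E'
import numpy as np, cv2
from cell import *
from scipy.spatial.transform import Rotation as R
def ray(name,px):
    c=get_calibration(name);K=c["intrinsics"];V=c["view"]
    d=np.linalg.inv(K)@[px[0],px[1],1]; d=V[:3,:3].T@(d*[1,-1,-1]); o=-V[:3,:3].T@V[:3,3]
    return o,d
def unproj(name,px,z):
    o,d=ray(name,px); return o+d*(z-o[2])/d[2]
def proj(name,P):
    c=get_calibration(name);q=c["view"][:3,:3]@np.asarray(P,float)+c["view"][:3,3]
    q=c["intrinsics"]@(q*[1,-1,-1]);return q[:2]/q[2]
E
python3 - <<'E'
from h import *
t=cv2.imread("pics/top0.png");s=cv2.imread("pics/side0.png")
f=lambda im,x,y,w,h,W,H:cv2.resize(im[y:y+h,x:x+w],(W,H),interpolation=cv2.INTER_CUBIC)
# top-left: burnisher x6 ; right: panel x4 ; bottom: tray x4 etc
m=np.vstack([np.hstack([f(t,130,195,50,70,250,350),f(t,205,160,130,125,364,350),f(s,180,115,60,50,186,155) if 0 else np.zeros((350,186,3),np.uint8)]),
 np.hstack([f(t,370,200,65,95,171,250),f(s,180,110,60,60,250,250),f(s,195,165,140,115,304,250),np.zeros((250,75,3),np.uint8)])])
cv2.imwrite("pics/m.png",m)
for p in [(155,230),(143,155)]: 
    q=unproj("top",p,.01);print(q,np.hypot(*q[:2]))
E
```

```text
[0.51140645 0.36279454 0.01      ] 0.6270218764188203
[0.74566365 0.41283058 0.01      ] 0.8523164732045537
```

View pics/m.png

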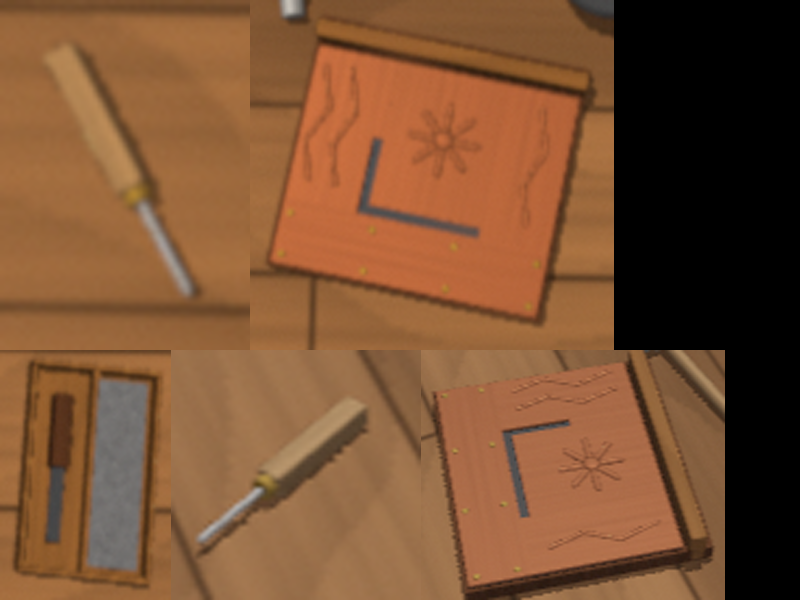

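The crops confirm the near tool: a square wooden handle, brass collar and steel shank, with the tip at top (168,253) and side (187,155). Next I'll fit the seam L, felt and burnisher numerically.

```bash
cat >> h.py <<'E'
from scipy.optimize import minimize
def fit(masks,polys,x0):
    """masks {cam: bool roi mask}, polys: list of Nx3 local polygons; pose x,y,yaw"""
    S=8
    def render(name,p,shape):
        im=np.zeros((shape[0]*4,shape[1]*4),np.uint8);c,s=np.cos(p[2]),np.sin(p[2])
        for P in polys:
            q=np.array([proj(name,[p[0]+c*a-s*b,p[1]+s*a+c*b,z]) for a,b,z in P])
            cv2.fillPoly(im,[np.round((q*4+1.5)*16).astype(int)],255,shift=4)
        return cv2.resize(im,(shape[1],shape[0]),interpolation=cv2.INTER_AREA)/255.
    def cost(u):
        p=np.array(x0)+np.array(u)*[.001,.001,.01]
        return sum(np.abs(render(n,p,m.shape)-m).sum() for n,m in masks.items())
    best=None
    for y in (0,-10,10):
        r=minimize(cost,[0,0,y],method="Nelder-Mead",options=dict(initial_simplex=np.array([[0,0,y],[6,0,y],[0,6,y],[0,0,y+6]]),maxiter=150,xatol=.02,fatol=.01))
        if best is None or r.fun<best.fun:best=r
    return np.array(x0)+best.x*[.001,.001,.01],best.fun
def L(z): return np.array([[18,65.5,1],[-65.5,65.5,1],[-65.5,-68,1],[-54.5,-68,1],[-54.5,54.5,1],[18,54.5,1]])*[.001,.001,z]
def rect(a,b,z): return np.array([[a,b,z],[-a,b,z],[-a,-b,z],[a,-b,z]])
E
python3 - <<'E'
from h import *
im={n:cv2.imread(f"pics/{n}0.png") for n in("top","side")}
def gm(n,box):  # greyness soft mask
    x0,y0,x1,y1=box;a=im[n].astype(float);g=a[...,2]-a[...,0];m=np.zeros(g.shape);m[y0:y1,x0:x1]=g[y0:y1,x0:x1]
    return g,m
sm={}
for n,b in dict(top=(235,200,296,252),side=(225,190,272,248)).items():
    g,m=gm(n,b);x0,y0,x1,y1=b;r=g[y0:y1,x0:x1];hi=np.median(r);lo=np.percentile(r,1.5)
    s=np.zeros(g.shape);s[y0:y1,x0:x1]=np.clip((hi-r)/(hi-lo),0,1);s[s<.3]=0;sm[n]=s
c=unproj("top",(250,236),.026)
x0=[c[0]+.06-.013,c[1]-.06-.013,-.2]
for k in (["top"],["side"],["top","side"]): print(k,fit({n:sm[n] for n in k},[L(.025)],x0))
fm={}
for n,b in dict(top=(400,205,430,290),side=(252,360,368,420)).items():
    g,m=gm(n,b);x0_,y0,x1,y1=b;r=g[y0:y1,x0_:x1]
    s=np.zeros(g.shape);s[y0:y1,x0_:x1]=np.clip((45-r)/40,0,1);s[s<.4]=0;fm[n]=s
f0=unproj("top",(415,247),.008)
for k in (["top"],["side"],["top","side"]): print(k,f0,fit({n:fm[n] for n in k},[rect(.1075,.028,.008)],[f0[0],f0[1],-.05]))
tip=unproj("top",(168.,253.3),.01);col=unproj("top",(157.,233.),.01);print(tip,col,np.linalg.norm(tip-col))
print("side",unproj("side",(180+27/250*60,110+190/250*60),.01),unproj("side",(180+91/250*60,110+132/250*60),.01))
E
```

```text
['top'] (array([ 0.54874754,  0.01516298, -0.21086216]), np.float64(60.54460784313726))Traceback (most recent call last):
  File "<stdin>", line 12, in <module>
  File "h.py", line 28, in fit
    r=minimize(cost,[0,0,y],method="Nelder-Mead",options=dict(initial_simplex=np.array([[0,0,y],[6,0,y],[0,6,y],[0,0,y+6]]),maxiter=150,xatol=.02,fatol=.01))
    res = _minimize_neldermead(fun, x0, args, callback, bounds=bounds,
                               **options)
    fsim[j] = func(sim[j])
              ~~~~^^^^^^^^
    fx = function(np.copy(x), *(wrapper_args + args))
  File "h.py", line 25, in cost
    return sum(np.abs(render(n,p,m.shape)-m).sum() for n,m in masks.items())
  File "h.py", line 25, in <genexpr>
    return sum(np.abs(render(n,p,m.shape)-m).sum() for n,m in masks.items())
                      ~~~~~~^^^^^^^^^^^^^
  File "h.py", line 20, in render
    q=np.array([proj(name,[p[0]+c*a-s*b,p[1]+s*a+c*b,z]) for a,b,z in P])
                ~~~~^^^^^^^^^^^^^^^^^^^^^^^^^^^^^^^^^^^^
  File "h.py", line 11, in proj
    c=get_calibration(name);q=c["view"][:3,:3]@np.asarray(P,float)+c["view"][:3,3]
ValueError: time passes only in moves, steps and waits
```

```bash
sed -i 's/^def ray/import functools; get_calibration=functools.lru_cache(get_calibration)\ndef ray/' h.py
cat > f1.py <<'E'
from h import *
im={n:cv2.imread(f"pics/{n}0.png") for n in("top","side")}
def soft(n,b,hi,lo,t):
    a=im[n].astype(float);g=a[...,2]-a[...,0];x0,y0,x1,y1=b;r=g[y0:y1,x0:x1]
    if hi is None: hi=np.median(r);lo=np.percentile(r,1.5)
    s=np.zeros(g.shape);s[y0:y1,x0:x1]=np.clip((hi-r)/(hi-lo),0,1);s[s<t]=0;return s
sm={n:soft(n,b,None,0,.3) for n,b in dict(top=(235,200,296,252),side=(225,190,272,248)).items()}
for k in (["top"],["side"],["top","side"]): print(k,fit({n:sm[n] for n in k},[L(.025)],[.548,.016,-.2]))
fm={n:soft(n,b,45,5,.4) for n,b in dict(top=(400,205,430,290),side=(252,360,368,420)).items()}
f0=unproj("top",(415,247),.008)
for k in (["top"],["side"],["top","side"]): print(k,f0,fit({n:fm[n] for n in k},[rect(.1075,.028,.008)],[f0[0],f0[1],-.05]))
tip=unproj("top",(168.,253.3),.01);col=unproj("top",(157.,233.),.01);print(tip,col,np.linalg.norm(tip-col))
print("side",unproj("side",(180+27/250*60,110+190/250*60),.01),unproj("side",(180+91/250*60,110+132/250*60),.01))
E
python3 f1.py
```

```text
['top'] (array([ 0.54925774,  0.01612778, -0.18607235]), np.float64(53.93088235294117))
['side'] (array([ 0.55053681,  0.0169592 , -0.19170719]), np.float64(59.17727090836335))
['top', 'side'] (array([ 0.55030357,  0.01624835, -0.19294471]), np.float64(124.67708083233293))
['top'] [ 0.47186434 -0.42764607  0.008     ] (array([ 0.47394441, -0.42496687, -0.08520738]), np.float64(113.57401960784316))
['side'] [ 0.47186434 -0.42764607  0.008     ] (array([ 0.47356603, -0.42522261, -0.08677614]), np.float64(281.23627450980393))
['top', 'side'] [ 0.47186434 -0.42764607  0.008     ] (array([ 0.47349768, -0.42537245, -0.08851661]), np.float64(396.8475490196078))
[0.44124133 0.31950283 0.01      ] [0.50232916 0.35618574 0.01      ] 0.07125558539472895
side [0.44375921 0.32076012 0.01      ] [0.50280855 0.35928081 0.01      ]
```

```bash
cat >> h.py <<'E'
def Rdown(yaw,el=0):
    """tool x along burnisher dir; heading yaw(deg), tipped down by el(deg)"""
    return R.from_euler("ZYX",[yaw,el,180],degrees=True)
def delta(pos,rot,frm=None):
    s=sense();p0,r0=(s["tool_pos"],R.from_euler("xyz",s["orientation"])) if frm is None else frm
    return np.round(r0.inv().apply(np.array(pos)-p0)*1000,1),np.round((r0.inv()*rot).as_rotvec(degrees=True),2)
E
python3 - <<'E'
from h import *
print(Rdown(211.3).as_matrix().round(2), delta([.535,.376,.13],Rdown(211.3)))
print(Rdown(211.3,40).as_matrix().round(2))
E
```

```text
[[-0.85 -0.52 -0.  ]
 [-0.52  0.85  0.  ]
 [ 0.    0.   -1.  ]] (array([-423.2, -125.4,  100.5]), array([ -0.1 ,  -0.07, -45.9 ]))
[[-0.65 -0.52  0.55]
 [-0.4   0.85  0.33]
 [-0.64  0.   -0.77]]
```

>>> move_arm(
  slide=[
    [-0.02,-0.006,0.005],
    [-0.055,-0.016,0.013],
    [-0.09,-0.027,0.021],
    [-0.125,-0.037,0.03],
    [-0.16,-0.047,0.038],
    [-0.195,-0.058,0.046],
    [-0.23,-0.068,0.055],
    [-0.265,-0.079,0.063],
  ],
  delta_rot=[
    [0,0,-2],
    [0,0,-6],
    [0,0,-10],
    [0,0,-14],
    [0,0,-18],
    [0,0,-22],
    [0,0,-26],
    [0,0,-30],
  ],
  claw=[0.0854,0.08,0.07,0.06,0.05,0.05,0.05,0.05],
)

```text
clock: 0.77
tool_pos: [0.3951, 0.4603, 0.1674]
orientation: [-3.141, -0.001, -2.869]
wrist_force: [0.3, 1.2, -0.2]
gripper_width: 0.0497
grasp_force: 0.0
```

Run:
```python
from h import *
s=sense();print(s["clock"],s["tool_pos"],s["orientation"],s["gripper_width"],delta([.535,.376,.13],Rdown(211.3)))
```

```text
0.7667 [0.39507516 0.4603029  0.16741695] [-3.14126654e+00 -9.25352364e-04 -2.86919129e+00] 0.04973677584348307 (array([-112.1, -118.8,   37.4]), array([-1.000e-02, -6.000e-02, -1.569e+01]))
```

>>> move_arm(
  slide=[
    [-0.022,-0.024,0.007],
    [-0.045,-0.048,0.015],
    [-0.067,-0.071,0.022],
    [-0.09,-0.095,0.03],
    [-0.112,-0.119,0.037],
    [-0.112,-0.119,0.037],
    [-0.112,-0.119,0.037],
    [-0.112,-0.119,0.037],
  ],
  delta_rot=[
    [0,0,-3],
    [0,0,-6],
    [0,0,-9],
    [0,0,-12],
    [0,0,-15.7],
    [0,0,-15.7],
    [0,0,-15.7],
    [0,0,-15.7],
  ],
  claw=[0.05,0.05,0.05,0.05,0.05,0.05,0.05,0.05],
)

```text
clock: 1.43
tool_pos: [0.5329, 0.3764, 0.1307]
orientation: [3.141, -0.002, -2.6]
wrist_force: [-0.3, 0.2, 0.2]
gripper_width: 0.0501
grasp_force: 0.0
```

```bash
cat >> h.py <<'E'
def wcam(s):
    m=get_calibration("wrist")["mount"];r=R.from_euler("xyz",s["orientation"]).as_matrix()
    T=np.eye(4);T[:3,:3]=r;T[:3,3]=s["tool_pos"];return T@m
def wunproj(s,px,z):
    C=wcam(s);d=np.linalg.inv(get_calibration("wrist")["intrinsics"])@[px[0],px[1],1]
    d=C[:3,:3]@(d*[1,-1,-1]);o=C[:3,3];return o+d*(z-o[2])/d[2]
def wproj(s,P):
    q=np.linalg.inv(wcam(s))@np.append(P,1);q=get_calibration("wrist")["intrinsics"]@(q[:3]*[1,-1,-1]);return q[:2]/q[2]
E
python3 - <<'E'
from h import *
s=sense();cv2.imwrite("pics/w1.png",camera("wrist"));print(s["clock"],s["tool_pos"],s["orientation"])
import pickle;pickle.dump({k:s[k] for k in("tool_pos","orientation")},open("w1.pkl","wb"))
print([wproj(s,p).round() for p in ([.4425,.32,.01],[.545,.3825,.02],[.588,.408,.02])])
E
```

```text
1.4333 [0.53285493 0.37636263 0.13071217] [ 3.14095182e+00 -1.86194599e-03 -2.59986466e+00]
[array([275.,  59.]), array([276., 221.]), array([276., 277.])]
```

View pics/w1.png

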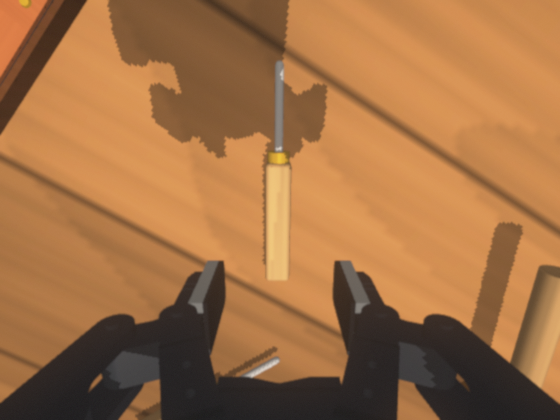

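The wrist view shows the burnisher at columns 277–279: ball at (279,64), handle from row 164 to row 280. This is where I predicted it.

Run:
```python
from h import *
import pickle
s=pickle.load(open("w1.pkl","rb"))
t=wunproj(s,(279,64.5),.01);f=wunproj(s,(278.3,164),.02);b=wunproj(s,(277.6,280),.02)
print(t,f,b,np.linalg.norm(f-b)); d=(b-t)[:2];yaw=np.degrees(np.arctan2(-d[1],-d[0]));u=-d/np.linalg.norm(d)
mid=(t[:2]-120e-3*u+(f+b)[:2]/2)/2;print(yaw%360,t[:2]-.12*u,(f+b)[:2]/2,mid)
print(delta([*mid,.07],Rdown(yaw)),delta([*mid,.003],Rdown(yaw)))
```

```text
[0.44404246 0.32417814 0.01      ] [0.50492638 0.36022618 0.02      ] [0.58972649 0.41056299 0.02      ] 0.09861466468224174
210.66625956114646 [0.5472608  0.38538252] [0.54732644 0.38539459] [0.54729362 0.38538855]
(array([-17.2,  -0.4,  61. ]), array([ 0.03, -0.08,  0.44])) (array([-17.3,  -0.5, 128. ]), array([ 0.03, -0.08,  0.44]))
```

>>> move_arm(
  slide=[
    [-0.017,0,0.015],
    [-0.017,0,0.035],
    [-0.017,0,0.06],
    [-0.017,0,0.085],
    [-0.017,0,0.105],
    [-0.017,0,0.118],
    [-0.017,0,0.124],
    [-0.017,0,0.127],
  ],
  delta_rot=[
    [0,0,0.4],
    [0,0,0.4],
    [0,0,0.4],
    [0,0,0.4],
    [0,0,0.4],
    [0,0,0.4],
    [0,0,0.4],
    [0,0,0.4],
  ],
  claw=[0.05,0.05,0.05,0.05,0.05,0.05,0.05,0.05],
)

```text
clock: 2.15
tool_pos: [0.5471, 0.386, 0.0037]
orientation: [3.141, -0.001, -2.605]
wrist_force: [-0.4, -0.5, -0.6]
gripper_width: 0.0501
grasp_force: 0.0
```

>>> move_arm(
  slide=[
    [0,0,0],
    [0,0,0],
    [0,0,0],
    [0,0,0],
    [0,0,0],
    [0,0,0],
    [0,0,0],
    [0,0,0],
  ],
  delta_rot=[
    [0,0,0],
    [0,0,0],
    [0,0,0],
    [0,0,0],
    [0,0,0],
    [0,0,0],
    [0,0,0],
    [0,0,0],
  ],
  claw=[0.04,0.03,0.02,0.01,0.0,0.0,0.0,0.0],
  squeeze=80,
)

```text
clock: 2.82
tool_pos: [0.5492, 0.3859, 0.0061]
orientation: [-3.141, 0.003, -2.606]
wrist_force: [-0.7, -0.3, 6.8]
gripper_width: 0.0178
grasp_force: 79.9
```

Run:
```python
from h import *
s=sense();print(s)
```

```text
{'clock': 2.8167, 'joints': array([ 4.46310508e-01,  8.72616510e-01,  1.44279564e+00,  1.86007643e-04,
        8.23236685e-01, -1.66040773e+00]), 'joint_velocities': array([-0.0013394 ,  0.00116298,  0.00142656,  0.00041184, -0.0022347 ,
       -0.00061266]), 'joint_efforts': array([-3.14129982e-01, -4.79874158e+01, -1.09163895e+01, -5.05953014e-02,
       -2.11580638e-01,  2.03207281e-02]), 'tool_pos': array([0.54922561, 0.38590994, 0.00612791]), 'orientation': array([-3.14146544e+00,  2.94423885e-03, -2.60579681e+00]), 'wrist_force': array([-0.66860167, -0.28923383,  6.781427  ]), 'wrist_torque': array([ 0.00507972,  0.11381646, -0.03137295]), 'grasp_force': 79.86130356788635, 'gripper_width': 0.017845416860244885}
```

>>> move_arm(
  slide=[
    [0,0,-0.004],
    [0,0,-0.012],
    [0,0,-0.024],
    [0,0,-0.04],
    [0,0,-0.06],
    [0,0,-0.08],
    [0,0,-0.09],
    [0,0,-0.09],
  ],
  delta_rot=[
    [0,0,0],
    [0,0,0],
    [0,0,0],
    [0,0,0],
    [0,0,0],
    [0,0,0],
    [0,0,0],
    [0,0,0],
  ],
  claw=[0,0,0,0,0,0,0,0],
)

```text
clock: 3.48
tool_pos: [0.5502, 0.3863, 0.098]
orientation: [-3.141, 0.007, -2.606]
wrist_force: [0.5, 1.2, -1.0]
gripper_width: 0.0179
grasp_force: 79.1
```

Run:
```python
from h import *
s=sense();cv2.imwrite("pics/w2.png",camera("wrist"));cv2.imwrite("pics/s2.png",camera("side"));print(s)
C=camera("wrist")
S=cv2.imread("pics/s2.png")
tip=R.from_euler("xyz",s["orientation"]).apply([.12,0,-.01])+s["tool_pos"]
px=proj("side",tip);print(px,wproj(s,tip))
x,y=px.astype(int);c=cv2.resize(S[y-45:y+45,x-30:x+90],(800,600),interpolation=cv2.INTER_CUBIC)
m=np.hstack([cv2.resize(C[0:300,200:360],(320,600)),cv2.resize(S[y-45:y+45,x-20:x+52],(480,600),interpolation=cv2.INTER_CUBIC)]);print(x,y)
cv2.imwrite("pics/m2.png",m)
```

```text
{'clock': 3.4833, 'joints': array([ 4.46349749e-01,  7.44172631e-01,  1.41415941e+00, -2.39287873e-05,
        9.76586669e-01, -1.66032520e+00]), 'joint_velocities': array([-0.00203012,  0.04469497,  0.02956452, -0.00033076, -0.02787269,
        0.00111096]), 'joint_efforts': array([ 1.12742381e-01, -5.02042437e+01, -1.41654423e+01, -5.31167272e-03,
        2.56468970e-01,  1.36817393e-04]), 'tool_pos': array([0.55016625, 0.3863375 , 0.09797762]), 'orientation': array([-3.1409761 ,  0.00664543, -2.60569866]), 'wrist_force': array([ 0.51491055,  1.17532927, -0.99888985]), 'wrist_torque': array([-0.010755  , -0.0394386 ,  0.03663538]), 'grasp_force': 79.06987309455872, 'gripper_width': 0.01790155539102603}
[182.22636042 128.91274544] [276.45748591 -32.82969804]
182 128
```

View pics/m2.png

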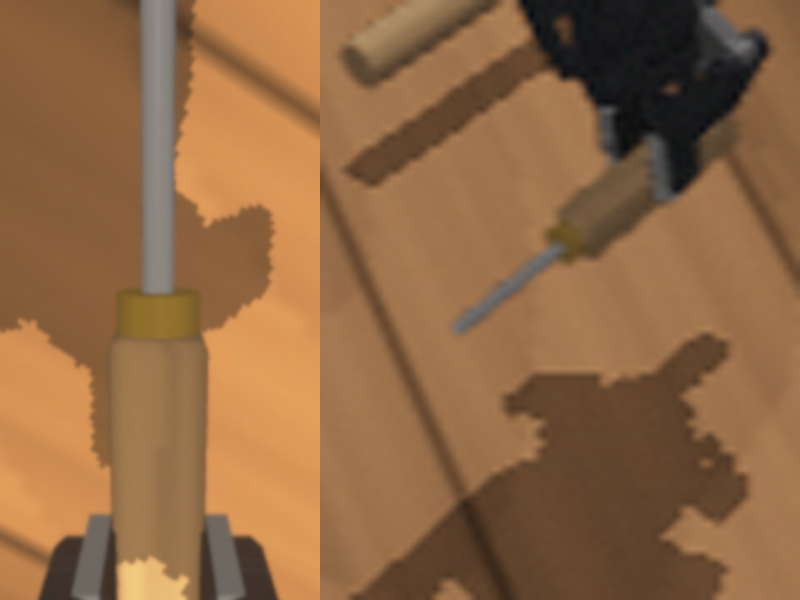

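The tip is at side (183,131). That fits the ball lying about 4 mm behind the TCP along tool z. Next is the slanted hover over seam_start.

```bash
cat >> h.py <<'E'
PP=np.array([.5502,.0163]);PY=-.192
def panel(x,y,z): c,s=np.cos(PY),np.sin(PY);return np.array([PP[0]+c*x-s*y,PP[1]+s*x+c*y,z])
TIP=np.array([.122,0,-.004])
E
python3 - <<'E'
from h import *
r=Rdown(213.9,40);t=panel(.01,.06,.07);p=t-r.apply(TIP);print(t,p,delta(p,r))
E
```

```text
[0.5714656  0.07328925 0.07      ] [0.65117049 0.12684871 0.14535591] (array([  42.7, -274.9,  -51.7]), array([ -1.11, -40.08,  -3.07]))
```

>>> move_arm(
  slide=[
    [0.002,-0.012,-0.01],
    [0.006,-0.04,-0.025],
    [0.011,-0.07,-0.04],
    [0.016,-0.105,-0.05],
    [0.022,-0.14,-0.055],
    [0.027,-0.175,-0.055],
    [0.033,-0.21,-0.055],
    [0.036,-0.235,-0.054],
  ],
  delta_rot=[
    [0,-2,0],
    [-0.2,-6,-0.5],
    [-0.3,-11,-0.9],
    [-0.4,-16,-1.2],
    [-0.6,-21,-1.6],
    [-0.7,-26,-2],
    [-0.9,-31,-2.4],
    [-1,-36,-2.8],
  ],
  claw=[0,0,0,0,0,0,0,0],
)

```text
clock: 4.3
tool_pos: [0.623, 0.2091, 0.1524]
orientation: [3.119, 0.517, -2.57]
wrist_force: [-0.3, 0.7, -0.9]
gripper_width: 0.0179
grasp_force: 79.0
```

Run:
```python
from h import *
r=Rdown(213.9,40);t=panel(.01,.06,.07);p=t-r.apply(TIP);print(sense(),delta(p,r))
```

```text
{'clock': 4.3, 'joints': array([ 0.0261602 ,  0.56560016,  1.80458292,  0.72390936,  0.42879167,
       -2.73640876]), 'joint_velocities': array([-0.55027917, -0.04379893,  0.17813434,  1.82132104, -0.28564067,
       -2.17599158]), 'joint_efforts': array([  1.34631313, -41.6698873 , -13.2376948 ,  -0.50607171,
        -0.76534834,   1.44757949]), 'tool_pos': array([0.62299401, 0.2090707 , 0.15237517]), 'orientation': array([ 3.11929416,  0.51679836, -2.56989456]), 'wrist_force': array([-0.25551877,  0.6893182 , -0.8865078 ]), 'wrist_torque': array([-0.1006209 ,  0.28579322,  0.0161626 ]), 'grasp_force': 79.0096664428711, 'gripper_width': 0.01785032868153541} (array([ 21.5, -84.3,  -6.1]), array([  0.62, -10.38,  -1.06]))
```

Joint 6 is close to its limit with this lean. I'll use the other panel diagonal instead, with the handle towards (+x,-y), and pass through a vertical tool on the way.

Run:
```python
from h import *
print(delta([.61,.08,.19],Rdown(180,0)))
H=124.0
for e in (38,):
    r=Rdown(H,e);t=panel(.01,.06,.07);p=t-r.apply(TIP);print(p,delta(p,r,(np.array([.61,.08,.19]),Rdown(180,0))))
```

```text
(array([ 51.6, -99.9, -74.9]), array([ 9.68, 28.44, 32.34]))
[ 0.62660199 -0.00845382  0.14195866] (array([-16.6, -88.5,  48. ]), array([ 18.55, -34.88,  53.87]))
```

>>> move_arm(
  slide=[
    [0.004,-0.008,-0.01],
    [0.01,-0.02,-0.025],
    [0.018,-0.035,-0.04],
    [0.026,-0.05,-0.055],
    [0.034,-0.065,-0.065],
    [0.042,-0.08,-0.072],
    [0.048,-0.092,-0.075],
    [0.0515,-0.1,-0.075],
  ],
  delta_rot=[
    [0.7,2,2.3],
    [2,5.6,6.4],
    [3.3,9.6,11],
    [4.6,13.6,15.4],
    [5.9,17.4,19.8],
    [7.2,21.1,24],
    [8.5,24.9,28.3],
    [9.7,28.4,32.3],
  ],
  claw=[0,0,0,0,0,0,0,0],
)

```text
clock: 4.97
tool_pos: [0.612, 0.0797, 0.1923]
orientation: [-3.138, 0.001, 3.138]
wrist_force: [0.6, 0.9, -2.1]
gripper_width: 0.0176
grasp_force: 79.0
```

Run:
```python
from h import *
s=sense();print(s["clock"],s["joints"].round(2),s["tool_pos"],s["orientation"])
r=Rdown(124,38);t=panel(.01,.06,.075);p=t-r.apply(TIP);print(p,delta(p,r))
print(delta([.62,.02,.17],Rdown(124,0)))
```

```text
4.9667 [-0.05  0.56  1.49 -0.    1.09 -1.61] [0.61204155 0.07967174 0.19230816] [-3.13839542e+00  1.44674275e-03  3.13750037e+00]
[ 0.62660199 -0.00845382  0.14695866] (array([-14.9, -87.9,  45.7]), array([ 18.34, -34.74,  53.67]))
(array([ -8.2, -59.6,  22.5]), array([-0.13,  0.17, 55.77]))
```

>>> move_arm(
  slide=[
    [-0.001,-0.006,0],
    [-0.003,-0.018,0.002],
    [-0.005,-0.03,0.005],
    [-0.007,-0.042,0.01],
    [-0.009,-0.054,0.016],
    [-0.011,-0.066,0.022],
    [-0.013,-0.076,0.028],
    [-0.0145,-0.086,0.033],
  ],
  delta_rot=[
    [1,-1.9,3],
    [2.7,-5.1,7.9],
    [4.3,-8.2,12.7],
    [6,-11.3,17.5],
    [7.6,-14.5,22.4],
    [9.3,-17.6,27.2],
    [10.9,-20.7,32],
    [12.6,-23.9,36.9],
  ],
  claw=[0,0,0,0,0,0,0,0],
)

```text
clock: 5.63
tool_pos: [0.6252, -0.0034, 0.159]
orientation: [-3.061, 0.447, 2.52]
wrist_force: [-0.4, 0.4, -0.8]
gripper_width: 0.0179
grasp_force: 79.0
```

Run:
```python
from h import *
s=sense();print(s["clock"],s["joints"].round(2),s["tool_pos"],s["orientation"])
r=Rdown(124,38);t=panel(.01,.06,.06);p=t-r.apply(TIP);print(p,delta(p,r))
```

```text
5.6333 [-0.04  0.56  1.73 -0.58  0.59 -0.52] [ 0.62522842 -0.00342957  0.1589545 ] [-3.06107803  0.44709063  2.51995523]
[ 0.62660199 -0.00845382  0.13195866] (array([ 8. , -1.2, 26.3]), array([  6.2 , -11.53,  17.82]))
```

>>> move_arm(
  slide=[
    [0.0015,0,0.005],
    [0.003,0,0.01],
    [0.005,-0.001,0.016],
    [0.007,-0.001,0.022],
    [0.008,-0.001,0.026],
    [0.008,-0.001,0.026],
    [0.008,-0.001,0.026],
    [0.008,-0.001,0.026],
  ],
  delta_rot=[
    [1.4,-2.6,4],
    [2.8,-5.1,7.9],
    [4.2,-7.7,11.9],
    [5.5,-10.3,15.9],
    [6.2,-11.5,17.8],
    [6.2,-11.5,17.8],
    [6.2,-11.5,17.8],
    [6.2,-11.5,17.8],
  ],
  claw=[0,0,0,0,0,0,0,0],
)

```text
clock: 6.3
tool_pos: [0.6281, -0.0078, 0.1339]
orientation: [-3.141, 0.662, 2.17]
wrist_force: [-1.2, -0.1, -0.6]
gripper_width: 0.0177
grasp_force: 79.0
```

Run:
```python
from h import *
s=sense();T=camera("top");S=camera("side");W=camera("wrist")
print(s["clock"],s["joints"].round(2),s["tool_pos"],s["orientation"],s["wrist_force"])
tip=R.from_euler("xyz",s["orientation"]).apply(TIP)+s["tool_pos"]
a,b=proj("top",tip),proj("side",tip);print(tip,a,b,wproj(s,tip))
def c(I,p,w=45,h=60,S=400,H=533):
    x,y=p.astype(int);x-=w//2;y-=h//2;print(x,y);return cv2.resize(I[y:y+h,x:x+w],(S,H),interpolation=cv2.INTER_CUBIC)
cv2.imwrite("pics/m3.png",np.hstack([c(T,a),c(S,b)]));cv2.imwrite("pics/w3.png",W)
```

```text
6.3 [ 0.06  0.66  1.76 -1.08  0.64  0.34] [ 0.62809333 -0.0078059   0.1338511 ] [-3.14140766  0.66193121  2.16951205] [-1.21561698 -0.0823311  -0.60957394]
[0.57247235 0.07372085 0.06202008] [248.69961174 209.33654963] [259.75430973 189.08461768] [275.66633528 -31.01744557]
226 179
237 159
```

View pics/m3.png

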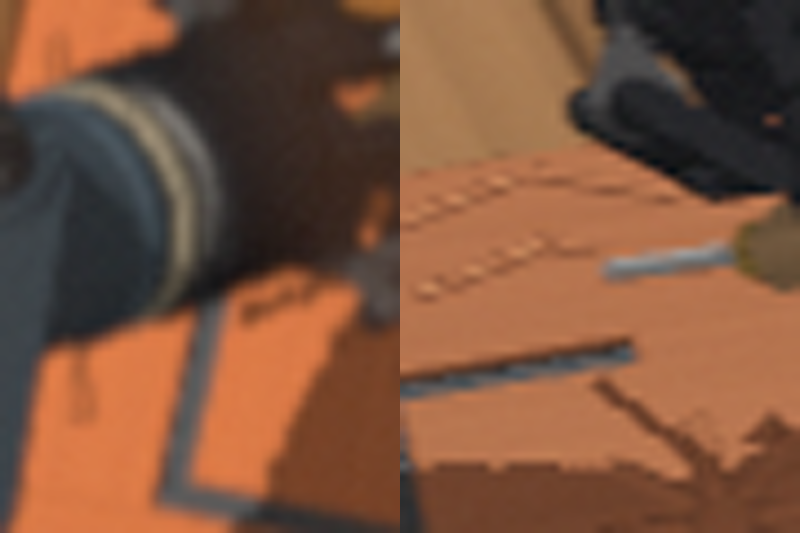

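The side view shows the ball at about (260.3,188.8), where I predicted (259.8,189.1). The tip model holds to about 1 mm. The top camera's view of the tip is blocked by the arm. Now I'll descend.

```bash
cat >> h.py <<'E'
def to(x,y,z,el=38,H=124.0):
    r=Rdown(H,el);p=panel(x,y,z)-r.apply(TIP);return delta(p,r)
def tipnow():
    s=sense();q=R.from_euler("xyz",s["orientation"]).apply(TIP)+s["tool_pos"];d=q[:2]-PP;c,n=np.cos(PY),np.sin(PY)
    return np.round([1000*(c*d[0]+n*d[1]),1000*(-n*d[0]+c*d[1]),1000*q[2]],1),s["wrist_force"].round(2),s["clock"],s["joints"].round(2)
E
python3 - <<'E'
from h import *
print(tipnow());print(to(.009,.06,.031),to(.009,.06,.062)); r=Rdown(124,38); print(r.inv().apply(np.eye(3)).round(3))
E
```

```text
(array([11.8, 60.4, 63. ]), array([ 1.35,  0.75, -0.49]), 6.45, array([ 0.06,  0.66,  1.76, -1.08,  0.64,  0.34]))
(array([21. , -2.6, 24.3]), array([0.23, 0.01, 0.11])) (array([ 1.9, -2.5, -0.2]), array([0.23, 0.01, 0.11]))
[[-0.441  0.829  0.344]
 [ 0.653  0.559 -0.51 ]
 [-0.616  0.    -0.788]]
```

>>> move_arm(
  slide=[
    [0.002,-0.0005,0.002],
    [0.005,-0.001,0.006],
    [0.009,-0.0015,0.01],
    [0.013,-0.002,0.015],
    [0.017,-0.0025,0.02],
    [0.02,-0.0025,0.023],
    [0.021,-0.0025,0.0243],
    [0.021,-0.0025,0.0243],
  ],
  delta_rot=[
    [0,0,0],
    [0,0,0],
    [0,0,0],
    [0,0,0],
    [0,0,0],
    [0,0,0],
    [0,0,0],
    [0,0,0],
  ],
  claw=[0,0,0,0,0,0,0,0],
)

```text
clock: 7.12
tool_pos: [0.6251, -0.0078, 0.1014]
orientation: [3.142, 0.663, 2.169]
wrist_force: [0.4, -0.1, -1.7]
gripper_width: 0.0179
grasp_force: 79.0
```

Run:
```python
from h import *
print(tipnow(),to(.009,.06,.028));S=camera("side");s=sense()
tip=R.from_euler("xyz",s["orientation"]).apply(TIP)+s["tool_pos"];b=proj("side",tip);print(b)
x,y=b.astype(int);x-=25;y-=20;print(x,y);c=cv2.resize(S[y:y+40,x:x+50],(750,600),interpolation=cv2.INTER_CUBIC);cv2.imwrite("pics/m4.png",c)
```

```text
(array([ 8. , 60.1, 29.5]), array([ 0.43, -0.07, -1.68]), 7.1167, array([ 0.06,  0.72,  1.78, -1.18,  0.61,  0.45])) (array([0.3, 0.2, 1.6]), array([ 0.16, -0.03,  0.2 ]))
[259.10342176 197.42687735]
234 177
```

View pics/m4.png

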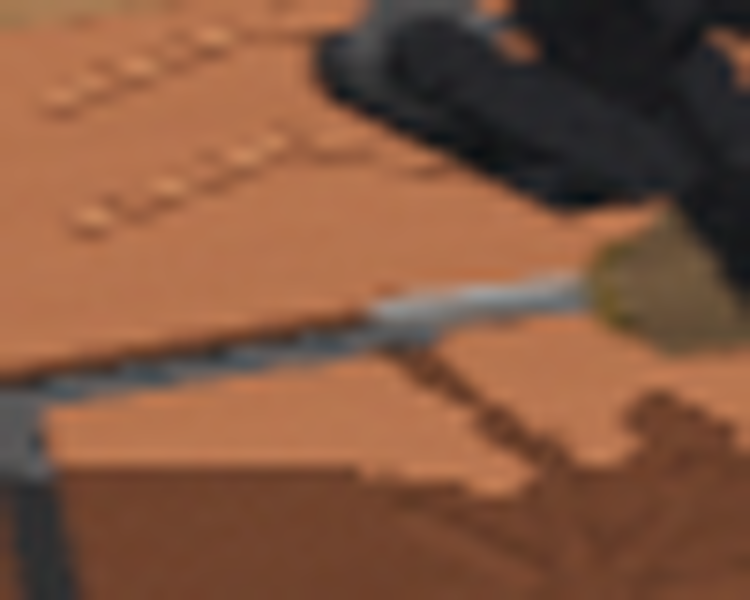

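The ball at (259.3,197.5) sits directly over the grey seam floor near its free end. Now I'll touch down slowly.

>>> move_arm(
  slide=[
    [0.0004,0,0.0005],
    [0.0008,0,0.001],
    [0.0012,0,0.0015],
    [0.0016,0,0.002],
    [0.002,0,0.0025],
    [0.0023,0,0.003],
    [0.0026,0,0.0034],
    [0.0028,0,0.0036],
  ],
  delta_rot=[
    [0,0,0],
    [0,0,0],
    [0,0,0],
    [0,0,0],
    [0,0,0],
    [0,0,0],
    [0,0,0],
    [0,0,0],
  ],
  claw=[0,0,0,0,0,0,0,0],
)

```text
clock: 7.83
tool_pos: [0.6254, -0.0079, 0.0977]
orientation: [3.14, 0.663, 2.167]
wrist_force: [0.2, -0.5, -0.4]
gripper_width: 0.018
grasp_force: 79.0
```

Run:
```python
from h import *
for _ in range(4): print(tipnow()[:3]);camera("side")
```

```text
(array([ 8.5, 60.1, 25.8]), array([ 0.18, -0.49, -0.36]), 7.8333)
(array([ 8.4, 60.1, 25.7]), array([ 0.12,  0.01, -0.63]), 7.8833)
(array([ 8.5, 60.1, 25.8]), array([-0.04, -0.62, -1.36]), 7.9333)
(array([ 8.5, 60.2, 25.8]), array([ 0.77,  0.13, -1.86]), 7.9833)
```

>>> move_arm(
  slide=[
    [0.0002,0,0.0002],
    [0.0004,0,0.0004],
    [0.0006,0,0.0007],
    [0.0008,0,0.001],
    [0.001,0,0.0013],
    [0.0012,0,0.0015],
    [0.0012,0,0.0015],
    [0.0012,0,0.0015],
  ],
  delta_rot=[
    [0,0,0],
    [0,0,0],
    [0,0,0],
    [0,0,0],
    [0,0,0],
    [0,0,0],
    [0,0,0],
    [0,0,0],
  ],
  claw=[0,0,0,0,0,0,0,0],
)

```text
clock: 8.7
tool_pos: [0.6257, -0.008, 0.0962]
orientation: [3.14, 0.664, 2.167]
wrist_force: [0.5, -1.7, 1.0]
gripper_width: 0.018
grasp_force: 79.1
```

Run:
```python
from h import *
for _ in range(4): print(tipnow()[:3]);camera("side")
```

```text
(array([ 8.8, 60. , 24.2]), array([ 0.47, -1.7 ,  0.99]), 8.7)
(array([ 8.8, 60. , 24.2]), array([ 0.42, -1.53,  1.34]), 8.75)
(array([ 8.8, 60. , 24.2]), array([ 1.1 , -0.73,  1.72]), 8.8)
(array([ 8.8, 60. , 24.2]), array([ 0.49, -2.22,  2.02]), 8.85)
```

Contact is made at about 2.5 N. Next I need the stroke vectors in tool axes.

Run:
```python
from h import *
s=sense();r=R.from_euler("xyz",s["orientation"]);c,n=np.cos(PY),np.sin(PY)
print((r.inv().apply([[-c*20,-n*20,0],[n*20,-c*20,0],[0,0,-1]])).round(2))
```

```text
[[ 11.17 -14.08  -8.77]
 [-11.1  -14.2    8.66]
 [  0.62  -0.     0.79]]
```

>>> move_arm(
  slide=[
    [0.0009,-0.0009,-0.0003],
    [0.002,-0.0023,-0.0012],
    [0.0034,-0.0041,-0.0023],
    [0.0048,-0.0059,-0.0034],
    [0.0062,-0.0077,-0.0045],
    [0.0076,-0.0094,-0.0056],
    [0.009,-0.0112,-0.0067],
    [0.0104,-0.0129,-0.0078],
  ],
  delta_rot=[
    [0,0,0],
    [0,0,0],
    [0,0,0],
    [0,0,0],
    [0,0,0],
    [0,0,0],
    [0,0,0],
    [0,0,0],
  ],
  claw=[0,0,0,0,0,0,0,0],
)

```text
clock: 9.57
tool_pos: [0.6077, -0.0043, 0.096]
orientation: [3.139, 0.664, 2.167]
wrist_force: [4.1, -2.3, 4.1]
gripper_width: 0.0179
grasp_force: 79.3
```

Run:
```python
from h import *
for _ in range(2): print(tipnow()[:3]);camera("side")
```

```text
(array([-9.5, 60.3, 24. ]), array([ 4.07, -2.28,  4.14]), 9.5667)
(array([-10.4,  60.2,  23.7]), array([ 2.91, -1.09,  3.89]), 9.6167)
```

>>> move_arm(
  slide=[
    [0.0012,-0.0018,-0.001],
    [0.0024,-0.0038,-0.002],
    [0.0038,-0.0057,-0.003],
    [0.0052,-0.0075,-0.0041],
    [0.0066,-0.0093,-0.0052],
    [0.008,-0.0111,-0.0063],
    [0.0094,-0.0128,-0.0074],
    [0.0107,-0.0146,-0.0085],
  ],
  delta_rot=[
    [0,0,0],
    [0,0,0],
    [0,0,0],
    [0,0,0],
    [0,0,0],
    [0,0,0],
    [0,0,0],
    [0,0,0],
  ],
  claw=[0,0,0,0,0,0,0,0],
)

```text
clock: 10.33
tool_pos: [0.5877, -0.0013, 0.0959]
orientation: [3.14, 0.664, 2.167]
wrist_force: [4.5, -2.1, 4.1]
gripper_width: 0.0179
grasp_force: 79.3
```

Run:
```python
from h import *
for _ in range(2): print(tipnow()[:3]);camera("side")
```

```text
(array([-29.8,  59.3,  23.8]), array([ 4.49, -2.12,  4.14]), 10.3333)
(array([-30.7,  59.2,  23.7]), array([ 2.56, -0.08,  3.96]), 10.3833)
```

>>> move_arm(
  slide=[
    [0.0012,-0.0015,-0.001],
    [0.0026,-0.0032,-0.002],
    [0.004,-0.005,-0.0031],
    [0.0054,-0.0068,-0.0042],
    [0.0068,-0.0086,-0.0053],
    [0.0082,-0.0103,-0.0064],
    [0.0096,-0.0121,-0.0075],
    [0.011,-0.0139,-0.0086],
  ],
  delta_rot=[
    [0,0,0],
    [0,0,0],
    [0,0,0],
    [0,0,0],
    [0,0,0],
    [0,0,0],
    [0,0,0],
    [0,0,0],
  ],
  claw=[0,0,0,0,0,0,0,0],
)

```text
clock: 11.1
tool_pos: [0.5686, 0.0023, 0.096]
orientation: [3.139, 0.664, 2.167]
wrist_force: [4.3, -2.2, 3.8]
gripper_width: 0.0177
grasp_force: 79.3
```

>>> move_arm(
  slide=[
    [0.0008,-0.001,-0.0006],
    [0.0017,-0.0021,-0.0013],
    [0.0026,-0.0033,-0.002],
    [0.0034,-0.0043,-0.0027],
    [0.0042,-0.0053,-0.0033],
    [0.005,-0.0063,-0.0039],
    [0.0053,-0.0067,-0.0042],
    [0.0053,-0.0067,-0.0042],
  ],
  delta_rot=[
    [0,0,0],
    [0,0,0],
    [0,0,0],
    [0,0,0],
    [0,0,0],
    [0,0,0],
    [0,0,0],
    [0,0,0],
  ],
  claw=[0,0,0,0,0,0,0,0],
)

```text
clock: 11.77
tool_pos: [0.5585, 0.0044, 0.0956]
orientation: [3.141, 0.663, 2.168]
wrist_force: [2.9, -1.9, 4.6]
gripper_width: 0.0182
grasp_force: 79.4
```

Run:
```python
from h import *
for _ in range(2): print(tipnow()[:3]);S=camera("side")
s=sense();tip=R.from_euler("xyz",s["orientation"]).apply(TIP)+s["tool_pos"];b=proj("side",tip);print(b)
x,y=b.astype(int);x-=25;y-=20;print(x,y);c=cv2.resize(S[y:y+40,x:x+50],(750,600),interpolation=cv2.INTER_CUBIC);cv2.imwrite("pics/m5.png",c)
```

```text
(array([-59.6,  59.3,  23.6]), array([ 2.87, -1.94,  4.57]), 11.7667)
(array([-59.6,  59.3,  23.5]), array([ 3.62, -2.52,  4.41]), 11.8167)
[233.89651542 203.45741673]
208 183
```

View pics/m5.png

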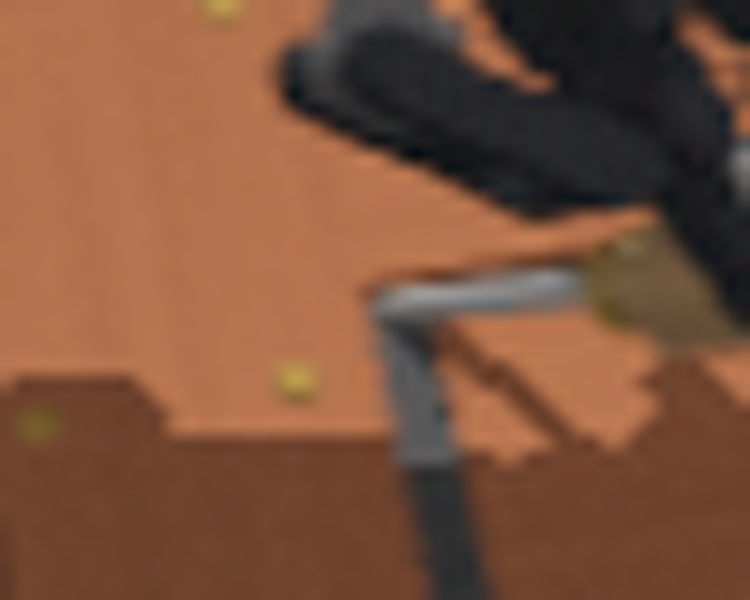

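The ball, at about (234,203), is in the corner of the seam. Now the long leg.

>>> move_arm(
  slide=[
    [-0.0012,-0.0012,0.0005],
    [-0.0025,-0.0029,0.0015],
    [-0.0039,-0.0047,0.0026],
    [-0.0053,-0.0065,0.0037],
    [-0.0067,-0.0083,0.0048],
    [-0.0081,-0.01,0.0059],
    [-0.0095,-0.0118,0.007],
    [-0.0109,-0.0136,0.0081],
  ],
  delta_rot=[
    [0,0,0],
    [0,0,0],
    [0,0,0],
    [0,0,0],
    [0,0,0],
    [0,0,0],
    [0,0,0],
    [0,0,0],
  ],
  claw=[0,0,0,0,0,0,0,0],
)

```text
clock: 12.53
tool_pos: [0.5549, -0.0149, 0.0958]
orientation: [3.141, 0.663, 2.168]
wrist_force: [0.2, 2.0, 1.2]
gripper_width: 0.0177
grasp_force: 79.4
```

Run:
```python
from h import *
for _ in range(2): print(tipnow());camera("side")
```

```text
(array([-59.4,  39.7,  23.8]), array([0.16, 1.96, 1.25]), 12.5333, array([ 0.05,  0.69,  1.96, -1.39,  0.56,  0.71]))
(array([-59.4,  39.1,  23.9]), array([-0.44, -0.49,  2.09]), 12.5833, array([ 0.05,  0.69,  1.96, -1.39,  0.57,  0.71]))
```

>>> move_arm(
  slide=[
    [-0.0011,-0.0015,0.0011],
    [-0.0024,-0.0032,0.0022],
    [-0.0038,-0.005,0.0033],
    [-0.0052,-0.0068,0.0044],
    [-0.0066,-0.0086,0.0055],
    [-0.008,-0.0104,0.0066],
    [-0.0094,-0.0122,0.0077],
    [-0.0108,-0.014,0.0088],
  ],
  delta_rot=[
    [0,0,0],
    [0,0,0],
    [0,0,0],
    [0,0,0],
    [0,0,0],
    [0,0,0],
    [0,0,0],
    [0,0,0],
  ],
  claw=[0,0,0,0,0,0,0,0],
)

```text
clock: 13.3
tool_pos: [0.5527, -0.0334, 0.0973]
orientation: [-3.139, 0.661, 2.168]
wrist_force: [-0.3, 0.6, -0.5]
gripper_width: 0.018
grasp_force: 79.2
```

Run:
```python
from h import *
for _ in range(2): print(tipnow());camera("side")
```

```text
(array([-58.2,  21.3,  25.6]), array([-0.26,  0.65, -0.51]), 13.3, array([ 0.01,  0.68,  1.97, -1.43,  0.55,  0.71]))
(array([-57.8,  20.8,  25.8]), array([-0.88, -1.02,  0.39]), 13.35, array([ 0.01,  0.68,  1.97, -1.43,  0.55,  0.71]))
```

Joint 4 hit its limit of -1.43, so the tip lifted at about y = 21 mm. I'll lift clear, turn the handle to lean along the long leg (panel -y), and resume at y = 34 mm.

Run:
```python
from h import *
s=sense();f=(s["tool_pos"],R.from_euler("xyz",s["orientation"]))
print(tipnow()[0])
for k,(H,z) in enumerate([(124.2,.031),(124.2,.038),(119,.045),(112.5,.05),(106,.05),(99.5,.05),(93,.05),(87,.05)]):
    r=Rdown(H,38);print(*delta(panel(-.060,.034 if k>2 else .022+.003*k,z)-r.apply(TIP),r,f))
```

```text
[-57.7  20.8  25.9]
[-1.2 -0.7 -5.7] [-0.16 -0.05 -0.  ]
[ -3.9   1.4 -12.5] [-0.16 -0.05 -0.  ]
[ -6.2  -5.4 -19.6] [ 3.04 -0.04  4.1 ]
[ -4.6 -12.3 -27.1] [ 7.04 -0.03  9.22]
[ -2.3 -23.1 -28.8] [11.04 -0.03 14.34]
[  0.9 -33.5 -31.3] [15.04 -0.02 19.47]
[  5.  -43.4 -34.5] [ 1.904e+01 -1.000e-02  2.459e+01]
[  9.6 -51.9 -38.1] [22.73 -0.   29.32]
```

>>> move_arm(
  slide=[
    [-0.001,0,-0.003],
    [-0.003,0,-0.009],
    [-0.006,-0.004,-0.019],
    [-0.0046,-0.0123,-0.0271],
    [-0.0023,-0.0231,-0.0288],
    [0.0009,-0.0335,-0.0313],
    [0.005,-0.0434,-0.0345],
    [0.0096,-0.0519,-0.0381],
  ],
  delta_rot=[
    [0,0,0],
    [0,0,0],
    [3,0,4.1],
    [7,0,9.2],
    [11,0,14.3],
    [15,0,19.5],
    [19,0,24.6],
    [22.7,0,29.3],
  ],
  claw=[0,0,0,0,0,0,0,0],
)

```text
clock: 14.07
tool_pos: [0.4924, -0.0356, 0.1222]
orientation: [3.14, 0.66, 1.514]
wrist_force: [-0.0, 0.1, -0.9]
gripper_width: 0.018
grasp_force: 79.0
```

Run:
```python
from h import *
print(tipnow(),sense()["orientation"],sense()["tool_pos"])
s=sense();f=(s["tool_pos"],R.from_euler("xyz",s["orientation"]))
for H in (83,79):
    r=Rdown(H,38);print(*delta(panel(-.060,.034,.045)-r.apply(TIP),r,f))
```

```text
(array([-60.2,  35.9,  50.6]), array([-0.03,  0.05, -0.95]), 14.0667, array([ 0.07,  0.67,  1.82, -0.84,  0.95,  0.74])) [3.14033795 0.66035993 1.51440485] [ 0.49239224 -0.03561766  0.12223124]
[ 2.1 -6.6  5.1] [ 2.39 -0.17  2.97]
[  2.6 -13.4   4.6] [ 4.85 -0.17  6.13]
```

Run:
```python
from h import *
print(to(-.06,.035,.031,38,86.8)); s=sense();r=R.from_euler("xyz",s["orientation"]);c,n=np.cos(PY),np.sin(PY)
print((r.inv().apply([[n*20,-c*20,0],[c,n,0],[0,0,-1]])).round(2))
```

```text
(array([11.3,  0.1, 15.7]), array([ 0.05, -0.16, -0.02]))
[[-15.65  -2.72  12.15]
 [ -0.11   0.99   0.08]
 [  0.61  -0.     0.79]]
```

>>> move_arm(
  slide=[
    [0.001,0,0.0015],
    [0.003,0,0.004],
    [0.005,0,0.007],
    [0.007,0,0.01],
    [0.009,0,0.0125],
    [0.0105,0,0.0147],
    [0.0113,0,0.0157],
    [0.0113,0,0.0157],
  ],
  delta_rot=[
    [0,0,0],
    [0,0,0],
    [0,0,0],
    [0,0,0],
    [0,0,0],
    [0,0,0],
    [0,0,0],
    [0,0,0],
  ],
  claw=[0,0,0,0,0,0,0,0],
)

```text
clock: 14.73
tool_pos: [0.4923, -0.0372, 0.1019]
orientation: [-3.141, 0.661, 1.52]
wrist_force: [0.3, 0.1, -1.4]
gripper_width: 0.018
grasp_force: 79.0
```

Run:
```python
from h import *
print(tipnow());s=sense();S=camera("side")
tip=R.from_euler("xyz",s["orientation"]).apply(TIP)+s["tool_pos"];b=proj("side",tip);print(b)
x,y=b.astype(int);x-=25;y-=20;print(x,y);c=cv2.resize(S[y:y+40,x:x+50],(750,600),interpolation=cv2.INTER_CUBIC);cv2.imwrite("pics/m6.png",c)
```

```text
(array([-60.5,  34.2,  30.1]), array([ 0.35,  0.06, -1.42]), 14.7333, array([ 0.07,  0.7 ,  1.83, -0.87,  0.92,  0.78]))
[234.97832038 209.14665552]
209 189
```

View pics/m6.png

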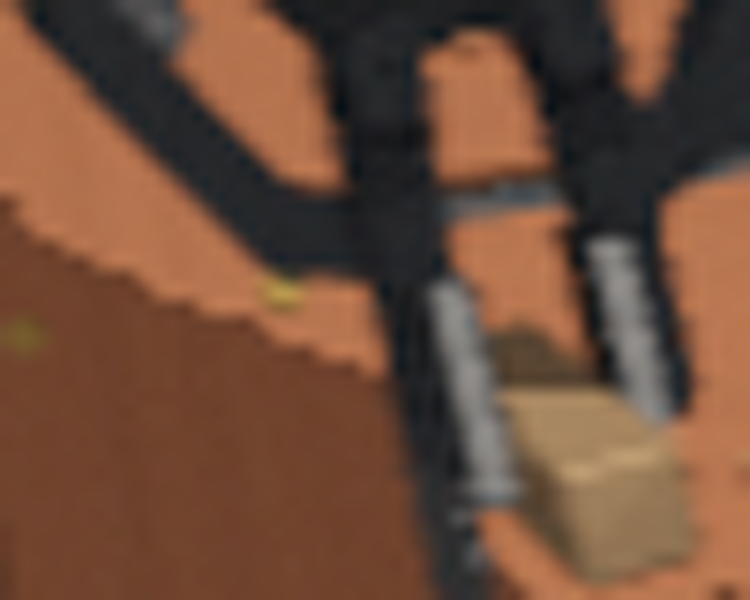

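The fingers hide the tip in this view; the handle is at about (248,220). I'll descend by force.

>>> move_arm(
  slide=[
    [0.0005,0.0002,0.0006],
    [0.001,0.0003,0.0012],
    [0.0015,0.0005,0.0018],
    [0.002,0.0005,0.0024],
    [0.0024,0.0005,0.003],
    [0.0028,0.0005,0.0035],
    [0.0031,0.0005,0.004],
    [0.0031,0.0005,0.004],
  ],
  delta_rot=[
    [0,0,0],
    [0,0,0],
    [0,0,0],
    [0,0,0],
    [0,0,0],
    [0,0,0],
    [0,0,0],
    [0,0,0],
  ],
  claw=[0,0,0,0,0,0,0,0],
)

```text
clock: 15.45
tool_pos: [0.493, -0.0372, 0.0971]
orientation: [3.141, 0.661, 1.52]
wrist_force: [-0.0, 1.3, -1.0]
gripper_width: 0.018
grasp_force: 79.0
```

Run:
```python
from h import *
for _ in range(3): print(tipnow()[:3]);camera("side")
```

```text
(array([-59.8,  34.4,  25.4]), array([-0.01,  1.28, -1.02]), 15.45)
(array([-59.8,  34.4,  25.4]), array([-0.64, -0.1 , -1.  ]), 15.5)
(array([-59.7,  34.4,  25.4]), array([-0.6 ,  0.06, -1.5 ]), 15.55)
```

Not touching yet. I'll go 1.8 mm further.

>>> move_arm(
  slide=[
    [0.0002,0,0.0002],
    [0.0003,0,0.0004],
    [0.0005,0,0.0006],
    [0.0007,0,0.0009],
    [0.0009,0,0.0011],
    [0.0011,0,0.0014],
    [0.0011,0,0.0014],
    [0.0011,0,0.0014],
  ],
  delta_rot=[
    [0,0,0],
    [0,0,0],
    [0,0,0],
    [0,0,0],
    [0,0,0],
    [0,0,0],
    [0,0,0],
    [0,0,0],
  ],
  claw=[0,0,0,0,0,0,0,0],
)

```text
clock: 16.27
tool_pos: [0.4931, -0.0375, 0.0958]
orientation: [3.141, 0.662, 1.519]
wrist_force: [-1.2, -1.3, 2.6]
gripper_width: 0.0177
grasp_force: 79.2
```

Run:
```python
from h import *
for _ in range(4): print(tipnow()[:3]);camera("side")
```

```text
(array([-59.6,  34. ,  24. ]), array([-1.2 , -1.31,  2.59]), 16.2667)
(array([-59.6,  34. ,  24. ]), array([-1.41, -2.57,  3.24]), 16.3167)
(array([-59.6,  34.1,  24. ]), array([-0.07, -2.32,  3.53]), 16.3667)
(array([-59.6,  34.1,  24. ]), array([-0.03, -3.05,  2.24]), 16.4167)
```

>>> move_arm(
  slide=[
    [-0.0012,-0.0002,0.001],
    [-0.003,-0.0005,0.0023],
    [-0.0049,-0.0008,0.0038],
    [-0.0069,-0.0012,0.0053],
    [-0.0088,-0.0015,0.0068],
    [-0.0108,-0.0019,0.0084],
    [-0.0127,-0.0022,0.0099],
    [-0.0147,-0.0026,0.0114],
  ],
  delta_rot=[
    [0,0,0],
    [0,0,0],
    [0,0,0],
    [0,0,0],
    [0,0,0],
    [0,0,0],
    [0,0,0],
    [0,0,0],
  ],
  claw=[0,0,0,0,0,0,0,0],
)

```text
clock: 17.13
tool_pos: [0.4895, -0.0558, 0.0954]
orientation: [3.141, 0.661, 1.52]
wrist_force: [0.7, 0.9, 0.7]
gripper_width: 0.018
grasp_force: 79.4
```

Run:
```python
from h import *
for _ in range(3): print(tipnow());camera("side")
```

```text
(array([-59.7,  15.5,  23.7]), array([0.69, 0.88, 0.69]), 17.1333, array([ 0.03,  0.71,  1.85, -0.91,  0.88,  0.79]))
(array([-59.8,  14.7,  23.8]), array([-0.09, -1.56,  2.49]), 17.1833, array([ 0.03,  0.71,  1.85, -0.91,  0.89,  0.79]))
(array([-59.8,  14.6,  23.9]), array([-1.29, -1.46,  1.74]), 17.2333, array([ 0.03,  0.71,  1.85, -0.91,  0.89,  0.79]))
```

>>> move_arm(
  slide=[
    [-0.0012,-0.0002,0.0012],
    [-0.0028,-0.0005,0.0025],
    [-0.0047,-0.0008,0.004],
    [-0.0067,-0.0012,0.0056],
    [-0.0086,-0.0015,0.0071],
    [-0.0106,-0.0019,0.0087],
    [-0.0125,-0.0022,0.0102],
    [-0.0145,-0.0026,0.0117],
  ],
  delta_rot=[
    [0,0,0],
    [0,0,0],
    [0,0,0],
    [0,0,0],
    [0,0,0],
    [0,0,0],
    [0,0,0],
    [0,0,0],
  ],
  claw=[0,0,0,0,0,0,0,0],
)

```text
clock: 17.95
tool_pos: [0.486, -0.0743, 0.0951]
orientation: [3.141, 0.661, 1.519]
wrist_force: [0.1, 2.0, 1.8]
gripper_width: 0.0179
grasp_force: 79.4
```

Run:
```python
from h import *
for _ in range(3): print(tipnow());camera("side")
```

```text
(array([-59.6,  -3.4,  23.4]), array([0.08, 1.97, 1.82]), 17.95, array([-0.01,  0.71,  1.87, -0.94,  0.86,  0.79]))
(array([-59.7,  -4.1,  23.5]), array([ 0.48, -0.28,  2.87]), 18.0, array([-0.01,  0.71,  1.87, -0.94,  0.86,  0.79]))
(array([-59.7,  -4.3,  23.6]), array([-0.86, -2.16,  3.  ]), 18.05, array([-0.01,  0.71,  1.87, -0.95,  0.86,  0.79]))
```

Force is about 3.5 N and steady. Two more strokes.

>>> move_arm(
  slide=[
    [-0.0012,-0.0002,0.001],
    [-0.003,-0.0005,0.0023],
    [-0.0049,-0.0008,0.0038],
    [-0.0069,-0.0012,0.0053],
    [-0.0088,-0.0015,0.0068],
    [-0.0108,-0.0019,0.0084],
    [-0.0127,-0.0022,0.0099],
    [-0.0147,-0.0026,0.0114],
  ],
  delta_rot=[
    [0,0,0],
    [0,0,0],
    [0,0,0],
    [0,0,0],
    [0,0,0],
    [0,0,0],
    [0,0,0],
    [0,0,0],
  ],
  claw=[0,0,0,0,0,0,0,0],
)

```text
clock: 18.77
tool_pos: [0.4824, -0.0927, 0.0951]
orientation: [3.141, 0.661, 1.52]
wrist_force: [1.0, 2.5, 1.8]
gripper_width: 0.0179
grasp_force: 79.4
```

Run:
```python
from h import *
for _ in range(3): print(tipnow());camera("side")
```

```text
(array([-59.6, -22.2,  23.4]), array([1.01, 2.48, 1.78]), 18.7667, array([-0.04,  0.7 ,  1.89, -0.98,  0.83,  0.79]))
(array([-59.7, -22.9,  23.5]), array([-0.18,  0.98,  2.38]), 18.8167, array([-0.05,  0.7 ,  1.89, -0.98,  0.84,  0.79]))
(array([-59.7, -23. ,  23.6]), array([ 0.87, -0.87,  2.99]), 18.8667, array([-0.05,  0.7 ,  1.89, -0.98,  0.84,  0.79]))
```

>>> move_arm(
  slide=[
    [-0.0012,-0.0002,0.001],
    [-0.003,-0.0005,0.0023],
    [-0.0049,-0.0008,0.0038],
    [-0.0069,-0.0012,0.0053],
    [-0.0088,-0.0015,0.0068],
    [-0.0108,-0.0019,0.0084],
    [-0.0127,-0.0022,0.0099],
    [-0.0147,-0.0026,0.0114],
  ],
  delta_rot=[
    [0,0,0],
    [0,0,0],
    [0,0,0],
    [0,0,0],
    [0,0,0],
    [0,0,0],
    [0,0,0],
    [0,0,0],
  ],
  claw=[0,0,0,0,0,0,0,0],
)

```text
clock: 19.58
tool_pos: [0.4789, -0.1112, 0.0951]
orientation: [3.141, 0.661, 1.52]
wrist_force: [0.6, 2.4, 0.9]
gripper_width: 0.0178
grasp_force: 79.4
```

Run:
```python
from h import *
for _ in range(3): print(tipnow());camera("side")
```

```text
(array([-59.6, -41. ,  23.4]), array([0.58, 2.39, 0.95]), 19.5833, array([-0.08,  0.7 ,  1.91, -1.01,  0.81,  0.79]))
(array([-59.6, -41.7,  23.5]), array([-0.42, -0.6 ,  3.06]), 19.6333, array([-0.08,  0.7 ,  1.91, -1.01,  0.81,  0.79]))
(array([-59.7, -41.8,  23.6]), array([ 0.22, -1.53,  3.45]), 19.6833, array([-0.08,  0.7 ,  1.91, -1.01,  0.81,  0.79]))
```

>>> move_arm(
  slide=[
    [-0.0014,-0.0002,0.0011],
    [-0.0034,-0.0006,0.0026],
    [-0.0056,-0.001,0.0043],
    [-0.0078,-0.0014,0.006],
    [-0.01,-0.0017,0.0077],
    [-0.012,-0.0021,0.0093],
    [-0.0135,-0.0024,0.0105],
    [-0.0145,-0.0025,0.0112],
  ],
  delta_rot=[
    [0,0,0],
    [0,0,0],
    [0,0,0],
    [0,0,0],
    [0,0,0],
    [0,0,0],
    [0,0,0],
    [0,0,0],
  ],
  claw=[0,0,0,0,0,0,0,0],
)

```text
clock: 20.4
tool_pos: [0.4753, -0.1294, 0.0952]
orientation: [3.141, 0.661, 1.519]
wrist_force: [0.3, 2.9, 1.1]
gripper_width: 0.018
grasp_force: 79.4
```

Run:
```python
from h import *
for _ in range(6): print(tipnow()[:3]);camera("top")
print(sense()["joints"])
```

```text
(array([-59.5, -59.6,  23.5]), array([0.29, 2.88, 1.06]), 20.4)
(array([-59.6, -59.9,  23.6]), array([-0.21,  1.72,  1.73]), 20.45)
(array([-59.6, -59.9,  23.6]), array([0.72, 0.31, 1.98]), 20.5)
(array([-59.5, -59.8,  23.7]), array([ 1.02, -0.79,  0.7 ]), 20.55)
(array([-59.5, -59.8,  23.7]), array([-0.37, -0.98,  2.55]), 20.6)
(array([-59.6, -59.8,  23.7]), array([ 0.17, -0.83,  3.29]), 20.65)
[-0.121356    0.6956533   1.92012233 -1.04181521  0.79037135  0.78847396]
```

The seam is done. Now I'll lift off and carry the burnisher to the tray.

Run:
```python
from h import *
s=sense();f=(s["tool_pos"],R.from_euler("xyz",s["orientation"]));p=s["tool_pos"]
for H,e,q in [(86.8,38,[0,0,.004]),(86.8,38,[0,0,.015]),(86.8,38,[0,0,.035]),(86.8,32,[0,-.01,.05]),(86.8,25,[0,-.03,.06]),(86.8,18,[0,-.06,.065]),(86.8,11,[0,-.09,.065]),(86.8,4,[0,-.12,.065])]:
    print(*delta(p+q,Rdown(H,e),f))
```

```text
[-2.5 -0.  -3.2] [ 0.16 -0.05  0.23]
[ -9.2  -0.  -11.8] [ 0.16 -0.05  0.23]
[-21.5  -0.  -27.6] [ 0.16 -0.05  0.23]
[-38.6   0.5 -33.3] [0.14 5.95 0.23]
[-60.5   1.5 -28.9] [ 0.13 12.95  0.24]
[-87.2   3.  -14.4] [ 0.11 19.95  0.25]
[-110.9    4.6    4. ] [ 0.1  26.95  0.26]
[-134.5    6.1   22.4] [ 0.08 33.95  0.27]
```

>>> move_arm(
  slide=[
    [-0.0025,0,-0.0032],
    [-0.0092,0,-0.0118],
    [-0.0215,0,-0.0276],
    [-0.0386,0.0005,-0.0333],
    [-0.0605,0.0015,-0.0289],
    [-0.0872,0.003,-0.0144],
    [-0.1109,0.0046,0.004],
    [-0.1345,0.0061,0.0224],
  ],
  delta_rot=[
    [0,0,0],
    [0,0,0],
    [0,0,0],
    [0.1,6,0.2],
    [0.1,13,0.2],
    [0.1,20,0.2],
    [0.1,27,0.3],
    [0.1,34,0.3],
  ],
  claw=[0,0,0,0,0,0,0,0],
)

```text
clock: 21.37
tool_pos: [0.4742, -0.2229, 0.159]
orientation: [-3.127, 0.248, 1.515]
wrist_force: [-1.2, 0.0, -1.2]
gripper_width: 0.0181
grasp_force: 79.0
```

Run:
```python
from h import *
s=sense();print(s["clock"],s["joints"].round(2),s["tool_pos"],s["orientation"],s["wrist_force"])
print(delta([.5004,-.4277,.13],Rdown(175)))
```

```text
21.3667 [-0.52  0.49  1.81 -0.33  0.77 -0.23] [ 0.47422429 -0.2228674   0.15899382] [-3.12669511  0.24834974  1.51502954] [-1.18406616  0.02498855 -1.19295222]
(array([-189.7,   38.7,   77.4]), array([-11.62,  10.65, -87.81]))
```

>>> move_arm(
  slide=[
    [-0.012,0.0025,0.005],
    [-0.03,0.006,0.012],
    [-0.05,0.01,0.02],
    [-0.07,0.0145,0.028],
    [-0.09,0.0185,0.036],
    [-0.11,0.0225,0.044],
    [-0.125,0.0255,0.05],
    [-0.14,0.0285,0.056],
  ],
  delta_rot=[
    [-0.7,0.6,-5],
    [-1.6,1.4,-11.8],
    [-2.5,2.3,-18.6],
    [-3.4,3.1,-25.4],
    [-4.3,3.9,-32.2],
    [-5.2,4.7,-39],
    [-6.1,5.6,-45.8],
    [-7,6.4,-52.6],
  ],
  claw=[0,0,0,0,0,0,0,0],
)

```text
clock: 22.03
tool_pos: [0.4925, -0.3744, 0.1377]
orientation: [-3.085, 0.094, 2.436]
wrist_force: [-0.5, -0.3, -0.9]
gripper_width: 0.0178
grasp_force: 79.1
```

Run:
```python
from h import *
s=sense();print(s["clock"],s["joints"].round(2),s["tool_pos"],s["orientation"],s["wrist_force"])
print(delta([.5004,-.4277,.11],Rdown(175)))
```

```text
22.0333 [-0.81  0.61  1.6  -0.06  0.83 -1.63] [ 0.49249325 -0.37443783  0.13770556] [-3.08451632  0.09417577  2.4357872 ] [-0.49254654 -0.32859069 -0.92387191]
(array([-37.8, -33.6,  33.4]), array([ -4.83,   4.21, -35.56]))
```

>>> move_arm(
  slide=[
    [-0.006,-0.0055,0.0055],
    [-0.0125,-0.011,0.011],
    [-0.019,-0.0165,0.0165],
    [-0.025,-0.022,0.022],
    [-0.0315,-0.028,0.028],
    [-0.0378,-0.0336,0.0334],
    [-0.0378,-0.0336,0.0334],
    [-0.0378,-0.0336,0.0334],
  ],
  delta_rot=[
    [-0.8,0.7,-6],
    [-1.6,1.4,-12],
    [-2.4,2.1,-18],
    [-3.2,2.8,-24],
    [-4,3.5,-30],
    [-4.8,4.2,-35.5],
    [-4.8,4.2,-35.5],
    [-4.8,4.2,-35.5],
  ],
  claw=[0,0,0,0,0,0,0,0],
)

```text
clock: 22.7
tool_pos: [0.5003, -0.4268, 0.1099]
orientation: [-3.14, 0.001, 3.045]
wrist_force: [-0.1, 0.3, -0.7]
gripper_width: 0.0181
grasp_force: 79.0
```

Run:
```python
from h import *
s=sense();S=camera("side");T=camera("top");W=camera("wrist");print(s["clock"],s["joints"].round(2),s["tool_pos"],s["orientation"],s["wrist_force"])
print(delta([.5004,-.4277,.03],Rdown(175)))
r=R.from_euler("xyz",s["orientation"])
pts={k:r.apply([x,0,-.004])+s["tool_pos"] for k,x in dict(tip=.122,col=.065,rear=-.048).items()}
for k,p in pts.items(): print(k,p.round(4),proj("side",p).round(1),proj("top",p).round(1))
cv2.imwrite("pics/s7.png",S);cv2.imwrite("pics/w7.png",W)
a=cv2.resize(S[300:420,230:390],(560,420),interpolation=cv2.INTER_CUBIC);b=cv2.resize(W[0:300,200:340],(196,420))
cv2.imwrite("pics/m7.png",np.hstack([a,b]))
```

```text
22.7 [-0.88  0.71  1.44 -0.    0.98 -2.35] [ 0.50028506 -0.42683808  0.10988363] [-3.14032894e+00  6.86806277e-04  3.04459317e+00] [-0.05908161  0.34337257 -0.6647368 ]
(array([-0. , -1.6, 80.7]), array([-0.09,  0.06, -0.44]))
tip [ 0.3789 -0.415   0.1138] [263.1 385.1] [422.6 279.1]
col [ 0.4356 -0.4205  0.1138] [292.5 375.4] [424.  258.4]
rear [ 0.5481 -0.4315  0.1139] [348.4 356.9] [426.8 218.1]
```

View pics/m7.png

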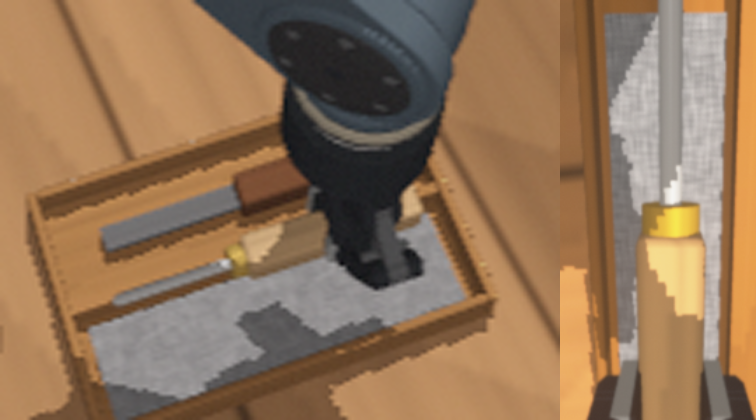

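The side view shows the tip at (263,385), exactly as predicted, so the burnisher is level. The wrist view shows it centred over the felt with its tip towards the robot, like the file. Lowering now.

>>> move_arm(
  slide=[
    [0,-0.0005,0.008],
    [0,-0.001,0.02],
    [0,-0.001,0.034],
    [0,-0.001,0.048],
    [0,-0.001,0.06],
    [0,-0.001,0.07],
    [0,-0.001,0.077],
    [0,-0.001,0.08],
  ],
  delta_rot=[
    [0,0,-0.4],
    [0,0,-0.4],
    [0,0,-0.4],
    [0,0,-0.4],
    [0,0,-0.4],
    [0,0,-0.4],
    [0,0,-0.4],
    [0,0,-0.4],
  ],
  claw=[0,0,0,0,0,0,0,0],
)

```text
clock: 23.52
tool_pos: [0.5002, -0.4277, 0.0288]
orientation: [-3.141, -0.0, 3.054]
wrist_force: [-0.2, -0.4, -1.2]
gripper_width: 0.0176
grasp_force: 79.0
```

>>> move_arm(
  slide=[
    [0,0,0.003],
    [0,0,0.006],
    [0,0,0.009],
    [0,0,0.0115],
    [0,0,0.0135],
    [0,0,0.015],
    [0,0,0.016],
    [0,0,0.0165],
  ],
  delta_rot=[
    [0,0,0],
    [0,0,0],
    [0,0,0],
    [0,0,0],
    [0,0,0],
    [0,0,0],
    [0,0,0],
    [0,0,0],
  ],
  claw=[0,0,0,0,0,0,0,0],
)

```text
clock: 24.18
tool_pos: [0.5008, -0.4284, 0.0141]
orientation: [-3.139, 0.002, 3.054]
wrist_force: [-0.5, -0.2, 4.8]
gripper_width: 0.0181
grasp_force: 79.8
```

Run:
```python
from h import *
for _ in range(4):
    s=sense();print(s["clock"],s["tool_pos"],s["wrist_force"].round(2),s["grasp_force"]);camera("side")
```

```text
24.1833 [ 0.50082583 -0.42841206  0.01414337] [-0.54 -0.22  4.79] 79.80033874511719
24.2333 [ 0.50084513 -0.42841674  0.01422874] [-0.27 -0.13 -0.28] 79.05378699302673
24.2833 [ 0.50086625 -0.42847525  0.01425216] [-0.36 -0.65 -0.81] 79.0526282787323
24.3333 [ 0.5008873  -0.4284787   0.01427061] [ 0.26 -0.13 -1.32] 79.05191659927368
```

>>> move_arm(
  slide=[
    [0,0,0.0004],
    [0,0,0.0008],
    [0,0,0.0012],
    [0,0,0.0015],
    [0,0,0.0015],
    [0,0,0.0015],
    [0,0,0.0015],
    [0,0,0.0015],
  ],
  delta_rot=[
    [0,0,0],
    [0,0,0],
    [0,0,0],
    [0,0,0],
    [0,0,0],
    [0,0,0],
    [0,0,0],
    [0,0,0],
  ],
  claw=[0,0,0,0,0,0,0,0],
)

```text
clock: 25.05
tool_pos: [0.5009, -0.4285, 0.0141]
orientation: [-3.139, 0.002, 3.055]
wrist_force: [-1.4, 2.1, 6.9]
gripper_width: 0.018
grasp_force: 80.1
```

Run:
```python
from h import *
for _ in range(3):
    s=sense();print(s["clock"],s["tool_pos"],s["wrist_force"].round(2),s["grasp_force"]);camera("side")
```

```text
25.05 [ 0.50092525 -0.42852248  0.0141208 ] [-1.38  2.09  6.92] 80.10326743125916
25.1 [ 0.50093758 -0.42854732  0.01414104] [-0.97  1.07  6.99] 80.10337471961975
25.15 [ 0.50092845 -0.4285265   0.01412834] [-1.91  0.82  6.64] 80.10504841804504
```

It rests on the felt with about 8 N. Release and retreat.

>>> move_arm(
  slide=[
    [0,0,-0.001],
    [0,0,-0.001],
    [0,0,-0.001],
    [0,0,-0.001],
    [0,0,-0.001],
    [0,0,-0.001],
    [0,0,-0.001],
    [0,0,-0.001],
  ],
  delta_rot=[
    [0,0,0],
    [0,0,0],
    [0,0,0],
    [0,0,0],
    [0,0,0],
    [0,0,0],
    [0,0,0],
    [0,0,0],
  ],
  claw=[0.018,0.02,0.022,0.024,0.026,0.028,0.029,0.029],
  squeeze=20,
)

```text
clock: 25.87
tool_pos: [0.5008, -0.4284, 0.0135]
orientation: [-3.139, 0.002, 3.054]
wrist_force: [-0.6, 0.6, -0.0]
gripper_width: 0.0288
grasp_force: 0.0
```

>>> move_arm(
  slide=[
    [0,0,-0.002],
    [0,0,-0.006],
    [0,0,-0.012],
    [0,0,-0.02],
    [0,0,-0.035],
    [0,0,-0.055],
    [0,0,-0.08],
    [0,0,-0.1],
  ],
  delta_rot=[
    [0,0,0],
    [0,0,0],
    [0,0,0],
    [0,0,0],
    [0,0,0],
    [0,0,0],
    [0,0,0],
    [0,0,0],
  ],
  claw=[0.029,0.029,0.029,0.029,0.029,0.029,0.029,0.029],
)

```text
clock: 26.53
tool_pos: [0.501, -0.4285, 0.116]
orientation: [-3.138, 0.003, 3.054]
wrist_force: [0.8, 0.2, -0.0]
gripper_width: 0.0289
grasp_force: 0.0
```

Run:
```python
from h import *
camera("top");s=sense();W=camera("wrist");print(s["clock"],s["tool_pos"],s["wrist_force"],s["grasp_force"],s["gripper_width"])
cv2.imwrite("pics/w8.png",W);hsv=cv2.cvtColor(W,cv2.COLOR_BGR2HSV)
o=np.array([.4989,-.4283,.018]);u=np.array([np.cos(3.055),np.sin(3.055),0])
for k,d in dict(tip=.12,shank=.09,collar=.065,mid=0,rear=-.045).items():
    p=wproj(s,o+d*u);x,y=p.round().astype(int);print(k,p.round(0))
    if 0<=y<420: print("   ",[tuple(int(v) for v in W[y,x+k2]) for k2 in (-60,-40,-20,0,20,40,60)])
```

```text
26.5833 [ 0.50288963 -0.43052777  0.12044937] [ 0.91660798 -1.64988566  2.24037081] 0.0 0.029374469073606652
tip [281.  25.]
    [(59, 95, 134), (52, 91, 136), (115, 117, 120), (214, 220, 225), (177, 179, 186), (181, 184, 190), (76, 156, 229)]
shank [281.  75.]
    [(66, 107, 153), (78, 149, 223), (178, 182, 188), (216, 222, 228), (178, 182, 188), (176, 180, 187), (79, 157, 230)]
collar [281. 113.]
    [(54, 80, 112), (78, 150, 223), (183, 187, 194), (217, 224, 229), (174, 177, 183), (182, 185, 192), (80, 158, 231)]
mid [281. 202.]
    [(99, 171, 235), (57, 94, 139), (184, 189, 198), (136, 212, 243), (168, 172, 180), (63, 100, 145), (79, 157, 229)]
rear [281. 256.]
    [(101, 171, 235), (66, 108, 157), (173, 177, 187), (138, 214, 244), (170, 174, 182), (63, 97, 139), (77, 150, 223)]
```

Run:
```python
from cell import *
camera("top");print(job_done())
```

```text
the job is handed in; nothing more can be done
None
```

The burnisher was run along the whole seam floor at roughly 25–35 mm/s and 2–6 N, then laid level and released on the felt, tip towards the robot, and the job is handed in at about 26.6 s with no verdict shown. Joint 4 hit its limit on the long leg, so the tip came off the floor near y = 21 mm; I re-leaned the handle, set the tip down again at y = 34 mm and ran on to the end.

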